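# Open the locked quarantine box and put its key away

## Task

Open the quarantine box: put the key fully into the lock on top of it and turn the key clockwise as far as it goes, so that the lid springs up. Then turn the key all the way back, the only position in which it comes out, draw it out and lay it down flat inside the steel tray, leaving the lid open and everything else on the bench where it is.

Things in the scene. Friction and masses are not known exactly. Their poses are not given: they have to be found in the camera images.
- lockbox: Fixed grey sheet-steel box, 200 (x) x 260 (y) x 100 mm high, on the bench; origin at the middle of its underside, z up. The strip of its top from y -130 to -60 mm (robot's right) is a fixed deck, 100 mm high, that carries the lock; the rest (y -60 to +125) is the lid, hinged along the +y edge. The lock's bezel is a steel ring, 40 mm outer, 27 mm inner diameter, 6 mm above the deck.
- lock_face (a point): Centre of the lock's round brass face, on the vertical lock axis, at (0, -98, 104.5) mm in the box, 1.5 mm below the bezel's rim. Axes as the box. At plug angle 0 the keyway, a slot straight down, measures 15.5 mm along the box's y and 5.5 mm along its x, with a 2 mm lead-in chamfer. The key goes straight down, tip first; it is home when its shoulder sits on the face.
- lock_bottom (a point): Point on the lock axis 28 mm below lock_face: where key_tip is when the key is fully home. The bow then spans 6 to 38 mm above lock_face. The key stands in the lock by itself when let go, with about 0.12 rad of play either way in turning.
- lock_plug (a joint): Angle of the lock's plug: 0 = key-in, key-out position, where it starts; grows clockwise seen from above to the stop at 1.57 rad. Stiff (about 0.05 N m), stays where it is left. Turned more than about 0.35 rad, wards hold the key in by its notches. A cam under the deck frees the lid by about 0.8 rad.
- lid (a joint): Angle of the lid: 0 = shut, where it starts (it may stand 0.005 open against the cam). Weak springs lift it by themselves to the stop at 1.15 rad within about 2 s once the cam frees it, and hold it there.
- lid_edge (a point): Middle of the lid's free edge, nearest the lock; with the lid shut it is 38 mm from the lock axis and 103 mm above the bench. It rises and moves off to the box's +y as the lid opens.
- key: Loose steel key with a black plastic bow, about 35 g, 66 mm long, lying flat on the bench at the start with its blade roughly away from the robot. Origin on its underside below the middle of the bow; x along the key to the blade tip, y across its width, z across its thickness. Alike on both faces, it fits the lock either way round.
- key_bow (a point): Centre of the key's bow, 5.5 mm (half its thickness) above the underside. Axes as the key. The bow is a block with a small window, 32 mm long (x), 28 mm wide (y) with flat parallel sides, 11 mm thick (z).
- key_tip (a point): Tip of the key's blade, 50 mm from key_bow along the key's x. Axes as the key. From the bow, a shoulder x 16 to 22 mm, 23 wide, 7 thick, then the blade x 22 to 50 mm, 14 wide, 4 thick, with a notch 4 mm deep in both edges at x 28 to 36 mm, narrowing to 9 x 2.4 mm over its last 4 mm.
- tray: Fixed shallow open steel tray, 170 (x) x 130 (y) x 14 mm high, walls and floor 3 mm thick; origin at the middle of its underside.
- tray_in (a point): Centre of the tray's inner floor. Axes as the tray. Inside, the floor is 164 x 124 mm.
- pacemaker: Loose titanium pacemaker, 47 mm across, 60 mm long with its clear header, 7.5 mm thick, lying flat; origin under its round body. To be left alone.
- header: Loose white polymer connector header block, 34 x 22 x 10 mm; origin under its middle. To be left alone.
- jar: Loose squat glass specimen jar with a steel cap, 68 mm across, 58 mm high; origin at the middle of its underside. To be left alone.
Mind the look-alikes: they are no part of the job. Leave any purple or yellow look-alike of the key alone.

How it is judged:
By the outcome, as a careful person would: the job done as asked, in the order asked, and still so for the second after the job is handed in, with the robot touching nothing.
It also fails if it takes over 72 s, if anything falls off the work surface, if the arm or the gripper's body presses on something with over 40 N, if the wrist force passes 120 N, or if a joint passes its speed limit or range.

## Robot

A 7-joint arm with a two-finger parallel gripper is mounted at the origin on the work surface. World frame = base frame: x ahead of the robot, y to its left, z up, the work surface at z = 0. Lengths are in m, angles in rad, forces in N, time in s.
With the tool pointing down it reaches from about 0.425 to 0.925 m from the base axis. Payload 6.8 kg.
Tool frame: the origin (TCP) lies on the mounting face of the last link; the fingertips stand 173 mm ahead of it and the grasp point (between the pads) lies 155 mm ahead of it; y points along the fingers, x is the direction in which the jaws open and shut, and the axes are right-handed (so a half turn about y gives the same grasp; the last joint's range is limited). The gripper opens to 85 mm and grips with 20 to 120 N. Pads are 22 mm wide; open, the fingers measure 114 mm over their backs; the gripper's body (76 mm by 85 mm) begins 54 mm behind the grasp point. The pads swing forward as they close: fully open they stand 13 mm farther back than shut.
Start: joints at [1.039, 0.477, 0.022, 1.555, -0.011, 1.109, -0.083], TCP at [0.278, -0.615, 0.405] pointing down, gripper open.
Joint ranges: [-2.96, 2.96], [-0.34, 2.1], [-1.41, 1.46], [0.24, 2.44], [-1.37, 4.51], [0.17, 1.92], [-2.96, 2.96]. Speed limits (rad/s): [2.39, 2.39, 3.14, 3.14, 3.14, 3.14, 3.14].

## Interface

Orientations are given as a rotation vector (axis times angle).
In Python, from bench import r gives the robot as it stands.
- The arm moves only by the tool step_arm, never from a script. Its arguments are lists of equal length, an entry for each row: "xyz": the shift along the tool's x, y, z scaled (see below), a list of three; "rotation": the turn, a rotation vector about the tool's x, y, z scaled (see below), a list of three. A call has 1 to 20 rows; each row is the pose to reach, as a shift and turn from the pose measured when the call began, along the tool's axes at that moment; what a row does not reach only later rows make up. The controller multiplies each number of a shift by 30 cm and each number of a turn by 90 degrees. A row lasts 1/8 s, in which the tool goes at most 62.5 mm and 10.7 degrees, less where a joint would pass 70% of its speed; a pose out of reach is approached as far as the arm can. A call with a number of a shift or a turn outside -1 to 1 is refused whole. A call with a gripper value outside its range is refused whole. "grip" is the closure, from 0 (fully open) to 1 (shut), set as the call begins (left out, the last holds). The fingers move at their own pace and stop on an object; "force" is the grip in N (left out, the last holds). Time passes only in rows, so rows that repeat a pose let the fingers close. It gives the time, the measured TCP pose, the force and the opening at its end, in the units of the state.
- r.get_obs(): the state, without advancing time (a new reading comes with each control period).
- r.grab_frame(name): name is "scene" or "side" or "wrist"; returns a dict with "pixels" (384x512x3 uint8, red, green, blue), "fx", "fy", "cx", "cy" (pixels), "position" and "attitude" of the camera in the world; the wrist camera has in their place "mount" (4x4, takes a point from camera to tool coordinates, whose origin is the TCP and whose axes are the tool frame's). Camera axes: x right, y down, z forward; pixel columns grow to the right and rows downward; lengths in m; the calibration is good to about 2 mm. A picture is of the moment at which its call begins: read the wrist's pose just before it. There is no depth.
- r.hand_in(): hands the job in, once; it reports no verdict.
The state is a dict: "clock": time; "joints": joint angles; "qvel": joint speeds; "tau": joint torques, N m; "tcp_pos": TCP position; "orientation": TCP orientation; "contact_force": force on the tool from outside, world axes, zero at the start; "moment": the same for the moment, N m; "grip_width": finger opening in m.
Only numpy, scipy, OpenCV 4.12 (cv2) and the standard library are available. Lean on these libraries where they do the work, as an engineer would, in place of code of your own. Each camera call takes 0.05 s, during which the arm holds its last target.

## Working session

There is one attempt and no reset: what is moved stays moved. The work goes in short steps, Python scripts to look and compute and a tool call to move; the robot and the scene stay as the last step left them, time stands still between calls to the robot, and variables do not carry over. Pictures are saved under pics/ and viewed, and the job is handed in when it is done.

Besides the shell and the picture viewer there is one more tool, called in YAML: its name, and indented under it one key for each argument. step_arm: Moves the arm, as the interface text tells. Its arguments: {"type":"object","properties":{"xyz":{"type":"array"},"rotation":{"type":"array"},"grip":{"type":"number"},"force":{"type":"number"}},"required":["xyz","rotation"]}

```bash
mkdir -p pics; ls
python3 - <<'E'
from bench import r
import cv2
o=r.get_obs()
print(o)
for n in ("scene","side","wrist"):
    f=r.grab_frame(n)
    print(n,{k:v for k,v in f.items() if k!="pixels"})
    cv2.imwrite(f"pics/{n}0.png",f["pixels"][:,:,::-1])
E
```

```text
pics
{'clock': 0.0, 'joints': array([ 1.03886413,  0.47778505,  0.02236069,  1.55648639, -0.0114748 ,
        1.10931396, -0.08308492]), 'qvel': array([ 0.00018351, -0.00191957,  0.00109427,  0.0018422 ,  0.0010444 ,
        0.00087053, -0.00100012]), 'tau': array([ 5.69169042e-04, -5.96438026e+01,  1.60820212e+00, -2.81188560e+01,
        1.24907828e-02,  9.44960833e-03, -1.49252395e-05]), 'tcp_pos': array([ 0.27747086, -0.61501262,  0.40372119]), 'orientation': array([-1.37952904,  0.89281439, -0.89009969]), 'contact_force': array([ 0.86525424, -0.05047998,  0.16018083]), 'moment': array([-0.00239316,  0.03416027, -0.05515589]), 'grip_width': 0.08509374362680337}
scene {'fx': 375.3722478438092, 'fy': 375.3722478438092, 'cx': 255.15001641467526, 'cy': 194.57596215164767, 'position': array([ 1.11907336, -0.34166577,  0.66089443]), 'attitude': array([-2.0583553 , -1.19902737,  0.49395443])}
side {'fx': 485.891526566649, 'fy': 485.891526566649, 'cx': 262.7881855408818, 'cy': 188.41765612594264, 'position': array([0.44764071, 0.8772026 , 1.21936115]), 'attitude': array([-0.21603311,  2.90005689, -1.03434374])}
wrist {'fx': 277.3910866906434, 'fy': 277.3910866906434, 'cx': 252.8923368399147, 'cy': 192.36526102926277, 'mount': array([[ 9.99998485e-01, -1.73682899e-03,  1.19717308e-04,
         1.62473967e-04],
       [-5.92955665e-04, -2.75132330e-01,  9.61406183e-01,
         3.17874303e-02],
       [-1.63686003e-03, -9.61404797e-01, -2.75132943e-01,
         6.96625370e-02],
       [ 0.00000000e+00,  0.00000000e+00,  0.00000000e+00,
         1.00000000e+00]])}
```

View pics/scene0.png

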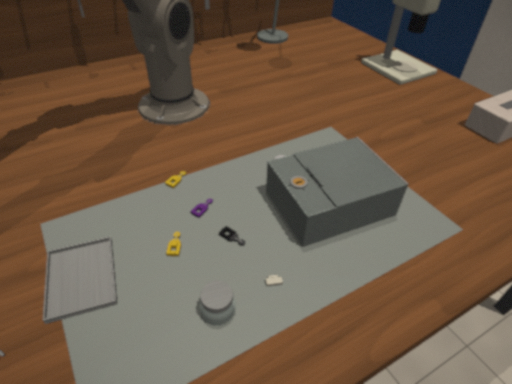

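View pics/side0.png

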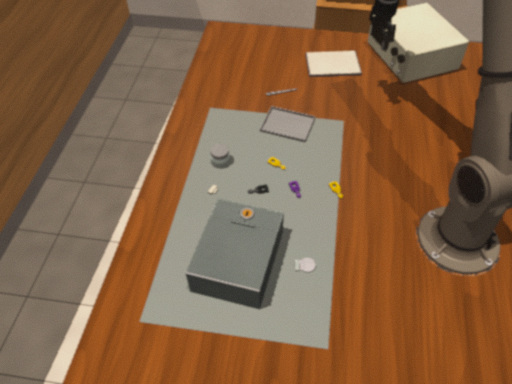

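View pics/wrist0.png

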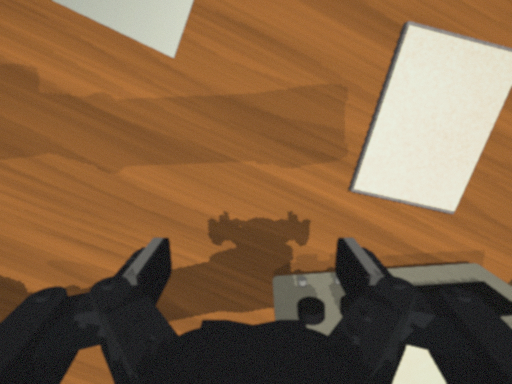

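Run:
```python
from bench import r
from scipy.spatial.transform import Rotation as R
o=r.get_obs()
print(R.from_rotvec(o['orientation']).as_matrix().round(3))
```

```text
[[ 0.411 -0.001  0.912]
 [-0.912  0.001  0.411]
 [-0.001 -1.    -0.   ]]
```

The scene view shows the black key at (231,235), with its blade toward (243,243). The lock is at (298,182) and the tray near (80,278). In the side view the key is at (262,189), the lock at (247,213) and the tray at (288,124). Next I'll locate them in millimetres.

```bash
cat > h.py <<'E'
import numpy as np, cv2
from scipy.spatial.transform import Rotation as R
from bench import r
def cam(name):
    o=r.get_obs(); f=r.grab_frame(name)
    if 'mount' in f:
        T=np.eye(4);T[:3,:3]=R.from_rotvec(o['orientation']).as_matrix();T[:3,3]=o['tcp_pos']
        M=T@f['mount']
    else:
        M=np.eye(4);M[:3,:3]=R.from_rotvec(f['attitude']).as_matrix();M[:3,3]=f['position']
    f['M']=M; return f
def ray(f,u,v):
    d=f['M'][:3,:3]@np.array([(u-f['cx'])/f['fx'],(v-f['cy'])/f['fy'],1]);return f['M'][:3,3],d
def onz(f,u,v,z):
    p,d=ray(f,u,v); return p+d*(z-p[2])/d[2]
def proj(f,P):
    c=f['M'][:3,:3].T@(np.asarray(P)-f['M'][:3,3]); return np.array([c[0]/c[2]*f['fx']+f['cx'],c[1]/c[2]*f['fy']+f['cy']])
def save(f,n,crop=None,s=1):
    im=f['pixels'][:,:,::-1]
    if crop: im=im[crop[1]:crop[3],crop[0]:crop[2]]
    cv2.imwrite('pics/'+n+'.png',cv2.resize(im,None,fx=s,fy=s,interpolation=cv2.INTER_CUBIC))
E
python3 - <<'E'
from h import *
for n,c in (("scene",(150,120,420,260)),("side",(180,100,350,310))):
    f=cam(n); save(f,n+"z",c,2.8)
    k=(f['pixels'].max(2)<60).astype(np.uint8)
    cx=(215,220,250,250) if n=="scene" else (240,180,275,198)
    m=np.zeros_like(k); m[cx[1]:cx[3],cx[0]:cx[2]]=k[cx[1]:cx[3],cx[0]:cx[2]]
    ys,xs=np.nonzero(m); print(n,'key px',len(xs),xs.mean(),ys.mean(),'world',onz(f,xs.mean(),ys.mean(),.008))
    hsv=cv2.cvtColor(f['pixels'],cv2.COLOR_RGB2HSV)
    lc=(298,182) if n=="scene" else (247,213)
    sub=hsv[lc[1]-12:lc[1]+12,lc[0]-12:lc[0]+12]
    ys,xs=np.nonzero((sub[...,1]>90)&(sub[...,0]<30)); u=xs.mean()+lc[0]-12; v=ys.mean()+lc[1]-12
    print('lock px',len(xs),u,v,onz(f,u,v,.1045))
    for p in ([(46,248),(114,240),(117,301),(46,319)] if n=="scene" else [(271,107),(315,118),(302,140),(261,131)]): print('tray',onz(f,*p,.014).round(3))
    tip=(242,243) if n=="scene" else (250,191); print('tip',onz(f,*tip,.005))
E
```

```text
scene key px 117 227.2991452991453 233.5897435897436 world [ 0.60805526 -0.10568035  0.008     ]
lock px 68 298.3529411764706 181.0441176470588 [0.62281667 0.06936725 0.1045    ]
tray [ 0.46  -0.467  0.014]
tray [ 0.508 -0.334  0.014]
tray [ 0.661 -0.369  0.014]
tray [ 0.635 -0.492  0.014]
tip [ 0.64631451 -0.08841815  0.005     ]
side key px 49 261.8979591836735 189.08163265306123 world [ 0.60429204 -0.09837071  0.008     ]
lock px 63 246.6825396825397 212.55555555555554 [0.62166686 0.07098715 0.1045    ]
tray [ 0.629 -0.487  0.014]
tray [ 0.463 -0.451  0.014]
tray [ 0.499 -0.332  0.014]
tray [ 0.647 -0.356  0.014]
tip [ 0.64132501 -0.08733354  0.005     ]
```

View pics/scenez.png

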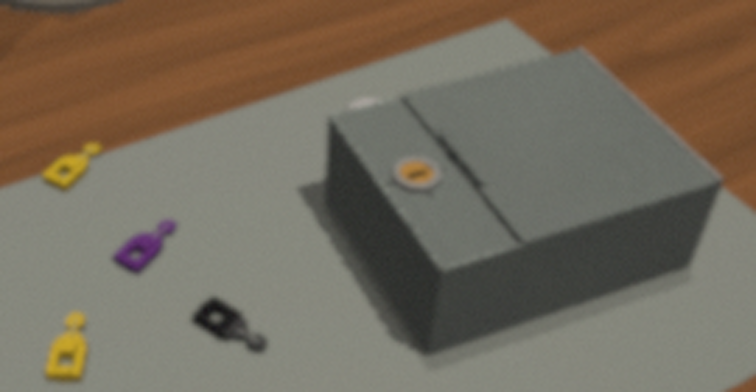

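View pics/sidez.png

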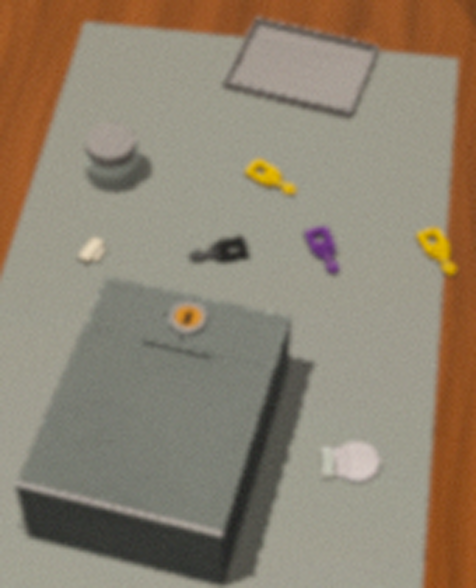

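```bash
cat >> h.py <<'E'
def mv(pos,Rt,frm=None):
    "print command for target TCP pos, tool matrix"
    o=r.get_obs(); Rc=R.from_rotvec(o['orientation']).as_matrix()
    s=Rc.T@(np.asarray(pos)-o['tcp_pos'])/.3
    t=R.from_matrix(Rc.T@Rt).as_rotvec()/(np.pi/2)
    print('xyz',s.round(4).tolist(),'rot',t.round(4).tolist(),'mm',np.linalg.norm(s)*300,'deg',np.linalg.norm(t)*90)
def tool(yaw,el):
    "tool y points along yaw direction and down by elevation el (90=straight down); x horizontal"
    c,s=np.cos(np.radians(yaw)),np.sin(np.radians(yaw)); e=np.radians(el)
    y=np.array([c*np.cos(e),s*np.cos(e),-np.sin(e)]); x=np.array([s,-c,0]); z=np.cross(x,y)
    return np.stack([x,y,z],1)
def st():
    o=r.get_obs(); print('t',o['clock'],'tcp',o['tcp_pos'].round(4),'q',o['joints'].round(3),'F',o['contact_force'].round(1),'M',o['moment'].round(2),'w',round(o['grip_width'],4))
    print(R.from_rotvec(o['orientation']).as_matrix().round(3).tolist())
E
python3 - <<'E'
from h import *
print(tool(0,90).round(2))
mv([.46,-.32,.42],tool(10,90)); mv([.60,-.02,.42],tool(0,90))
E
```

```text
[[ 0.  0.  1.]
 [-1.  0.  0.]
 [ 0. -1.  0.]]
xyz [-0.6469, -0.0521, 0.959] rot [0.0001, 0.1587, -0.0005] mm 347.39767748973827 deg 14.279598016457642
xyz [-1.3666, -0.0515, 1.7956] rot [0.0002, 0.2698, -0.0005] mm 677.122789654839 deg 24.279563570547303
```

step_arm:
  xyz:
    - [-0.647,-0.052,0.959]
    - [-0.647,-0.052,0.959]
    - [-0.647,-0.052,0.959]
    - [-0.647,-0.052,0.959]
    - [-0.647,-0.052,0.959]
    - [-0.647,-0.052,0.959]
    - [-0.647,-0.052,0.959]
  rotation:
    - [0,0.159,0]
    - [0,0.159,0]
    - [0,0.159,0]
    - [0,0.159,0]
    - [0,0.159,0]
    - [0,0.159,0]
    - [0,0.159,0]
  grip: 0.5

```text
clock: 1.12
tcp_pos: [0.462, -0.3167, 0.4202]
orientation: [-1.287, 1.075, -1.074]
contact_force: [-1.3, -0.2, -0.5]
grip_width: 0.0429
```

Run:
```python
from h import *
st();mv([.60,-.02,.42],tool(0,90))
```

```text
t 1.125 tcp [ 0.462  -0.3167  0.4202] q [ 0.54   0.276 -0.06   1.813  0.017  1.053 -0.917] F [-1.3 -0.2 -0.5] M [-0.04 -0.05 -0.02] w 0.0429
[[0.18, 0.001, 0.984], [-0.984, 0.002, 0.179], [-0.002, -1.0, 0.001]]
xyz [-0.8903, 0.0028, 0.6301] rot [-0.0005, 0.1149, -0.001] mm 327.2185225322421 deg 10.34121404018797
```

step_arm:
  xyz:
    - [-0.89,0,0.63]
    - [-0.89,0,0.63]
    - [-0.89,0,0.63]
    - [-0.89,0,0.63]
    - [-0.89,0,0.63]
    - [-0.89,0,0.63]
    - [-0.89,0,0.63]
    - [-0.89,0,0.63]
  rotation:
    - [0,0.115,0]
    - [0,0.115,0]
    - [0,0.115,0]
    - [0,0.115,0]
    - [0,0.115,0]
    - [0,0.115,0]
    - [0,0.115,0]
    - [0,0.115,0]

```text
clock: 2.12
tcp_pos: [0.5995, -0.0232, 0.4205]
orientation: [-1.207, 1.212, -1.212]
contact_force: [-0.6, 0.0, 0.6]
grip_width: 0.0423
```

Run:
```python
from h import *
st();f=cam('wrist');save(f,'w1',None,1.5)
np.save('w1.npy',f['pixels']);np.save('w1M.npy',f['M'])
```

```text
t 2.125 tcp [ 0.5995 -0.0232  0.4205] q [ 0.075  0.348 -0.179  1.714  0.069  1.086 -1.701] F [-0.6  0.   0.6] M [-0.05 -0.01 -0.02] w 0.0423
[[-0.004, -0.0, 1.0], [-1.0, 0.0, -0.004], [-0.0, -1.0, -0.0]]
```

View pics/w1.png

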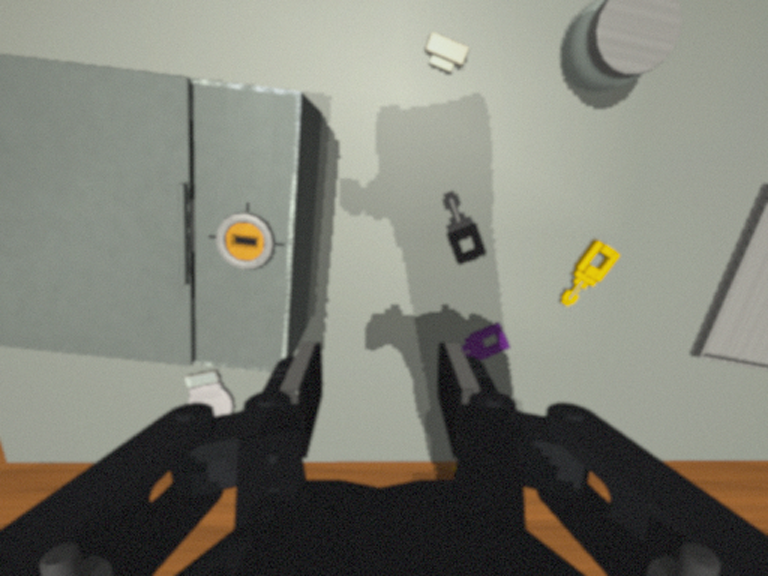

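The wrist view, in 1.5× pixels, shows the black key's bow at (466,241) and its tip at (451,198). The lock face is at (246,240), with the slot nearly along image x. The box edges are almost square to the robot axes. Next I'll measure more finely.

```bash
cat > meas.py <<'E'
from h import *
f=cam('wrist'); im=f['pixels']; hsv=cv2.cvtColor(im,cv2.COLOR_RGB2HSV)
save(f,'w1k',(285,120,335,180),8); save(f,'w1l',(130,130,200,190),8)
# bow: dark pixels
def blob(mask,box):
    m=np.zeros(mask.shape,np.uint8); m[box[1]:box[3],box[0]:box[2]]=mask[box[1]:box[3],box[0]:box[2]]
    n,l,s,c=cv2.connectedComponentsWithStats(m); i=1+np.argmax(s[1:,4])
    cs,_=cv2.findContours((l==i).astype(np.uint8),cv2.RETR_EXTERNAL,cv2.CHAIN_APPROX_NONE)
    return max(cs,key=cv2.contourArea)[:,0,:].astype(float),s[i]
k,s=blob((im.max(2)<50),(285,120,335,182)); print('bow',s,cv2.minAreaRect(k.astype(np.float32)))
w=np.array([onz(f,u,v,.008)[:2] for u,v in k])
rect=cv2.minAreaRect((w*1000).astype(np.float32)); print('bow world mm',rect)
k2,s=blob((im.max(2)<85),(290,120,335,182)); w=np.array([onz(f,u,v,.005)[:2] for u,v in k2])*1000; print('whole key',s,cv2.minAreaRect(w.astype(np.float32)), 'far',w[w[:,0].argmax()])
l,s=blob((hsv[...,1]>110)&(hsv[...,0]<30),(135,130,195,190)); 
c,a,_=cv2.fitEllipse(l.astype(np.float32)); print('lock face px',c,a,onz(f,*c,.1045),'axes mm',)
d,s=blob((im.max(2)<100),(150,152,176,168)); w=np.array([onz(f,u,v,.104)[:2] for u,v in d])*1000; print('slot',s,cv2.minAreaRect(w.astype(np.float32)))
for p in ((191,82),(300,94),(289,366),(191,361),(188,140),(192,310)): print('box',p,(onz(f,p[0]/1.5,p[1]/1.5,.1)*1000).round(1))
for p in ((692,354),(764,185)): print('tray',p,(onz(f,p[0]/1.5,p[1]/1.5,.014)*1000).round(1))
E
python3 meas.py
```

```text
bow [299 150  24  25 262] ((310.6058349609375, 161.91607666015625), (20.76089096069336, 18.112380981445312), 70.01689147949219)
bow world mm ((603.6580810546875, -103.38066101074219), (29.83938980102539, 24.762035369873047), 21.862651824951172)
whole key [299 143  24  33 456] ((607.9269409179688, -102.09527587890625), (43.10155487060547, 27.556480407714844), 21.81395149230957) far [629.35583258 -97.68490329]
lock face px (162.71856689453125, 160.566162109375) (23.736915588378906, 25.962631225585938) [0.62262717 0.0696013  0.1045    ] axes mm
slot [157 158  13   5  47] ((622.906494140625, 69.43994140625), (12.508588790893555, 3.726691722869873), 81.38021087646484)
box (191, 82) [723.2  95.  100. ]
box (300, 94) [715.8  26.5 100. ]
box (289, 366) [525.6  46.  100. ]
box (191, 361) [530.2 120.2 100. ]
box (188, 140) [688.6 101.5 100. ]
box (192, 310) [571.1 114.1 100. ]
tray (692, 354) [ 493.4 -329.6   14. ]
tray (764, 185) [ 654.2 -360.3   14. ]
```

```bash
cat > kin.py <<'E'
import numpy as np, itertools
from scipy.optimize import least_squares
from scipy.spatial.transform import Rotation as R
D=[([1.03886413,0.47778505,0.02236069,1.55648639,-0.0114748,1.10931396,-0.08308492],[.27747,-.61501,.40372],[-1.37952904,0.89281439,-0.89009969]),
([.54,.276,-.06,1.813,.017,1.053,-.917],[.462,-.3167,.4202],[-1.287,1.075,-1.074]),
([.075,.348,-.179,1.714,.069,1.086,-1.701],[.5995,-.0232,.4205],[-1.207,1.212,-1.212])]
def Rz(a): c,s=np.cos(a),np.sin(a); return np.array([[c,-s,0],[s,c,0],[0,0,1]])
def Ry(a): c,s=np.cos(a),np.sin(a); return np.array([[c,0,s],[0,1,0],[-s,0,c]])
TT=np.stack([[0,1,0],[0,0,1],[1,0,0]],1).astype(float).T  # placeholder
def fk(q,p,s):
    h,L1,L2,d,a1,a3,a5,a7,e0,e1,e2=p
    M=Rz(s[0]*q[0]+a1); x=np.array([0,0,h])+M@[e0,0,0]
    M=M@Ry(q[1])@Rz(s[1]*q[2]+a3); x=x+M@[e1,0,L1]
    M=M@Ry(q[3])@Rz(s[2]*q[4]+a5); x=x+M@[e2,0,L2]
    M=M@Ry(q[5]); x=x+M@[0,0,d]
    M=M@Rz(s[3]*q[6]+a7)
    # flange z = tool y ; flange x = tool z ; flange y = tool x
    return x, M@np.array([[0,0,1],[1,0,0],[0,1,0]],float)
def res(p,s,full=False):
    e=[]
    for q,x,o in D:
        X,M=fk(q,p,s); e+=list((X-x)*10); e+=list((M-R.from_rotvec(o).as_matrix()).ravel())
    e+=list(.02*(np.array(p)-P0))
    return np.array(e)
P0=np.array([.33,.42,.5,.15,0,0,0,0,0,0,0])
if __name__=='__main__':
    out=[]
    for s in itertools.product((1,-1),repeat=4):
        for a7 in (0,1.57,-1.57,3.14):
            p=P0.copy();p[7]=a7
            w=least_squares(res,p,args=(s,)); out.append((w.cost,s,w.x.round(3).tolist()))
    out.sort(key=lambda t:t[0])
    for o in out[:6]: print(o)
E
python3 kin.py
```

```text
(np.float64(0.000662857020737809), (-1, -1, -1, -1), [-0.218, 0.639, 0.339, 0.087, -0.045, -0.074, 0.03, 1.442, -0.033, -0.03, -0.31])
(np.float64(0.0006628570208222393), (-1, -1, -1, -1), [-0.218, 0.639, 0.339, 0.087, -0.045, -0.074, 0.03, 1.442, -0.033, -0.03, -0.31])
(np.float64(0.0006628570208647294), (-1, -1, -1, -1), [-0.218, 0.639, 0.339, 0.087, -0.045, -0.074, 0.03, 1.442, -0.033, -0.03, -0.31])
(np.float64(0.0006628570208786832), (-1, -1, -1, -1), [-0.218, 0.639, 0.339, 0.087, -0.045, -0.074, 0.03, 1.442, -0.033, -0.03, -0.31])
(np.float64(0.011788703950380971), (-1, -1, 1, -1), [0.398, 0.437, 0.479, -0.142, -0.162, 0.19, -0.125, 1.619, 0.216, -0.013, 0.357])
(np.float64(0.011788703950789018), (-1, -1, 1, -1), [0.398, 0.437, 0.479, -0.142, -0.162, 0.19, -0.125, 1.619, 0.216, -0.013, 0.357])
```

```bash
cat >> kin.py <<'E'
S=(-1,-1,-1,-1)
def fit():
    def g(v):
        p=np.array([v[0],v[1],v[2],v[3],0,0,0,np.pi/2,v[4],v[5],v[6]])
        e=[]
        for q,x,o in D:
            X,M=fk(q,p,S); e+=list((X-x)*10); e+=list((M-R.from_rotvec(o).as_matrix()).ravel())
        return np.r_[e,.01*(v[:4]-P0[:4]),.02*v[4:]],p
    w=least_squares(lambda v:g(v)[0],np.r_[P0[:4],0,0,0]); return g(w.x)[1],w.cost,np.array(g(w.x)[0][:-7]).reshape(-1,12).round(3)
if __name__=='__main__':
    print(fit())
E
python3 kin.py|tail -12
```

```text
(np.float64(0.0006628570208647294), (-1, -1, -1, -1), [-0.218, 0.639, 0.339, 0.087, -0.045, -0.074, 0.03, 1.442, -0.033, -0.03, -0.31])
(np.float64(0.0006628570208786832), (-1, -1, -1, -1), [-0.218, 0.639, 0.339, 0.087, -0.045, -0.074, 0.03, 1.442, -0.033, -0.03, -0.31])
(np.float64(0.011788703950380971), (-1, -1, 1, -1), [0.398, 0.437, 0.479, -0.142, -0.162, 0.19, -0.125, 1.619, 0.216, -0.013, 0.357])
(np.float64(0.011788703950789018), (-1, -1, 1, -1), [0.398, 0.437, 0.479, -0.142, -0.162, 0.19, -0.125, 1.619, 0.216, -0.013, 0.357])
(array([-13.57567432,   0.15481427,   0.56072276, -14.94486156,
         0.        ,   0.        ,   0.        ,   1.57079633,
         0.44289574,   0.04561386,   0.92774256]), np.float64(0.2772823572181742), array([[ 0.589,  0.363,  0.014, -0.   ,  0.   ,  0.   , -0.   ,  0.   ,
        -0.   , -0.   ,  0.   ,  0.   ],
       [ 0.063,  0.159,  0.019, -0.001, -0.   ,  0.   , -0.   , -0.001,
        -0.001,  0.001, -0.   , -0.   ],
       [ 0.044,  0.033, -0.033, -0.001, -0.001, -0.   ,  0.   , -0.001,
        -0.001,  0.001,  0.   , -0.001]]))
```

```bash
cat > kin2.py <<'E'
from kin import *
def frames(q):
    M1=Rz(-q[0]); M2=M1@Ry(q[1]); M3=M2@Rz(-q[2]); M4=M3@Ry(q[3]); M5=M4@Rz(-q[4]); M6=M5@Ry(q[5]); M7=M6@Rz(-q[6]+np.pi/2)
    return np.eye(3),M1,M3,M5,M6,M7
TO=np.array([[0,0,1],[1,0,0],[0,1,0]],float)
pr=np.array([0,0,.35, .0,0,0, 0,0,.42, 0,0,.5, 0,0,.15])
sd=np.array([1e-4,1e-4,.05, .05,.08,1e-4, .03,.08,.1, .03,.08,.1, .02,.02,.1])
def J(q):
    F=frames(q); return np.hstack([F[0],F[1],F[2],F[3],F[4]])
def fit2():
    A=np.vstack([J(q) for q,_,_ in D]); b=np.hstack([x for _,x,_ in D])
    v=least_squares(lambda v: np.r_[(A@v-b)/.0007,(v-pr)/sd],pr).x
    return v,(A@v-b)*1000
def fk2(q,v): return J(q)@v, frames(q)[5]@TO
LO=np.array([-2.96,-.34,-1.41,.24,-1.37,.17,-2.96]);HI=np.array([2.96,2.1,1.46,2.44,4.51,1.92,2.96])
def ik(pos,Rt,v,q0):
    best=None; rng=np.random.default_rng(0)
    for k in range(25):
        s=np.clip(q0+(rng.normal(0,.6,7) if k else 0),LO+.02,HI-.02)
        def g(q):
            X,M=fk2(q,v); return np.r_[(X-pos)*5,(M-Rt).ravel(),.003*(q-q0)]
        w=least_squares(g,s,bounds=(LO,HI)); 
        if best is None or w.cost<best.cost: best=w
    X,M=fk2(best.x,v); return best.x.round(2),np.linalg.norm(X-pos).round(4),np.degrees(np.linalg.norm(R.from_matrix(M.T@Rt).as_rotvec())).round(1)
if __name__=='__main__':
    v,e=fit2(); print(v.reshape(5,3).round(3),e.round(1))
    import h
    q0=np.array(D[2][0])
    for name,P,yaw,els in (('pick',np.array([.604,-.103,.023]),21.8,(40,45,50,60)),('lock',np.array([.615,.07,.135]),-6.5,(30,40,45,50,60)),('lock in',np.array([.63,.07,.135]),173.5,(30,40,45,50,60)),('tray',np.array([.57,-.41,.026]),-30,(45,55)),('tray',np.array([.57,-.41,.026]),-60,(45,55)),('tray',np.array([.57,-.41,.026]),-90,(30,45,55))):
        for el in els:
            M=h.tool(yaw,el); print(name,yaw,el,ik(P-M[:,1]*.155,M,v,q0))
E
python3 kin2.py
```

```text
[[-0.     0.     0.34 ]
 [-0.    -0.032 -0.   ]
 [ 0.    -0.029  0.538]
 [ 0.009 -0.001  0.48 ]
 [ 0.001 -0.     0.192]] [ 0.   0.1  0.  -0.  -0.1 -0.  -0.   0.   0. ]
pick 21.8 40 (array([ 1.46,  1.55, -1.4 ,  2.26,  2.2 ,  0.68, -2.28]), np.float64(0.0), np.float64(0.0))
pick 21.8 45 (array([ 1.38,  1.4 , -1.36,  2.24,  2.11,  0.65, -2.36]), np.float64(0.0), np.float64(0.0))
pick 21.8 50 (array([ 1.29,  1.24, -1.3 ,  2.21,  2.01,  0.59, -2.41]), np.float64(0.0), np.float64(0.0))
pick 21.8 60 (array([ 0.97,  0.85, -0.94,  2.14,  1.68,  0.3 , -2.43]), np.float64(0.0), np.float64(0.0))
lock -6.5 30 (array([-1.55,  0.96,  1.29,  2.33, -1.37,  0.17, -1.16]), np.float64(0.067), np.float64(24.8))
lock -6.5 40 (array([-1.37,  0.68,  1.17,  2.31, -1.37,  0.17, -0.87]), np.float64(0.0466), np.float64(17.1))
lock -6.5 45 (array([-1.27,  0.6 ,  1.1 ,  2.3 , -1.37,  0.17, -0.79]), np.float64(0.035), np.float64(12.9))
lock -6.5 50 (array([-1.18,  0.55,  1.02,  2.29, -1.37,  0.17, -0.74]), np.float64(0.0231), np.float64(8.5))
lock -6.5 60 (array([-1.  ,  0.5 ,  0.85,  2.25, -1.29,  0.17, -0.75]),
[... 632 characters left out ...]
 2.16,  2.36,  1.09, -2.96]), np.float64(0.0), np.float64(0.0))
tray -30 55 (array([ 1.46,  1.17, -1.26,  2.07,  2.02,  0.9 , -2.96]), np.float64(0.0), np.float64(0.0))
tray -60 45 (array([-0.44,  1.04,  0.97,  2.06, -1.37,  0.17, -1.25]), np.float64(0.0286), np.float64(12.4))
tray -60 55 (array([-0.24,  0.88,  0.81,  2.04, -1.37,  0.17, -1.06]), np.float64(0.0122), np.float64(5.3))
tray -90 30 (array([-0.69,  1.5 ,  1.14,  1.93, -0.48,  0.3 , -2.91]), np.float64(0.0), np.float64(0.0))
tray -90 45 (array([-0.51,  1.19,  1.  ,  1.93, -0.4 ,  0.29, -2.74]), np.float64(0.0), np.float64(0.0))
tray -90 55 (array([-0.35,  1.01,  0.87,  1.89, -0.3 ,  0.34, -2.69]), np.float64(0.0), np.float64(0.0))
```

Run:
```python
from kin2 import *
import h
v,e=fit2(); q0=np.array(D[2][0])
def loc(pos,M,q0):
    def g(q):
        X,Mm=fk2(q,v); return np.r_[(X-pos)*5,(Mm-M).ravel(),.003*(q-q0)]
    w=least_squares(g,np.clip(q0,LO+.01,HI-.01),bounds=(LO,HI)); X,Mm=fk2(w.x,v)
    return w.x,1000*np.linalg.norm(X-pos),np.degrees(np.linalg.norm(R.from_matrix(Mm.T@M).as_rotvec()))
def chain(P,yaws,els,q):
    for y,e in zip(yaws,els):
        M=h.tool(y,e); q,a,b=loc(np.array(P)-M[:,1]*.155,M,q); print(y,e,q.round(2),a.round(1),b.round(1))
    return q
print('bench'); 
q=chain([.6,-.1,.03],range(20,200,20),[90]*9,q0)
for yw in (90,110,130,150,173):
    print(yw); chain([.6,-.1,.03],[yw]*5,[80,70,60,50,45],chain([.6,-.1,.03],[yw],[90],q))
print('lock'); q=chain([.62,.07,.14],[173]*5,[90,70,55,50,45],q)
chain([.62,.07,.14],[150,130,110,90,83,75],[45]*6,q)
q=chain([.62,.07,.14],[173,150,130,110,90,83,75],[50]*7,q)
print('tray')
for yw in (173,130,90,60): chain([.57,-.41,.03],[yw]*4,[90,70,50,45],q)
```

```text
bench
20 90 [ 0.23  0.66 -0.23  1.84  0.23  0.67 -1.35] 0.0 0.0
40 90 [ 0.3   0.67 -0.32  1.83  0.31  0.68 -1.07] 0.0 0.0
60 90 [ 0.36  0.69 -0.4   1.83  0.4   0.7  -0.79] 0.0 0.0
80 90 [ 0.42  0.71 -0.49  1.83  0.47  0.73 -0.5 ] 0.0 0.0
100 90 [ 0.48  0.73 -0.57  1.82  0.55  0.76 -0.21] 0.0 0.0
120 90 [ 0.53  0.75 -0.64  1.82  0.62  0.79  0.09] 0.0 0.0
140 90 [ 0.58  0.77 -0.72  1.82  0.68  0.82  0.39] 0.0 0.0
160 90 [ 0.63  0.8  -0.79  1.81  0.74  0.85  0.69] 0.0 0.0
180 90 [ 0.67  0.83 -0.86  1.81  0.8   0.89  1.  ] 0.0 0.0
90
90 90 [ 0.41  0.7  -0.48  1.83  0.46  0.73 -0.32] 0.0 0.0
90 80 [ 0.6   0.76 -0.61  1.79  0.34  0.74 -0.13] 0.0 0.0
90 70 [ 0.76  0.85 -0.72  1.74  0.25  0.79  0.03] 0.0 0.0
90 60 [ 0.88  0.95 -0.8   1.68  0.16  0.87  0.17] 0.0 0.0
90 50 [ 0.97  1.06 -0.87  1.61  0.1   0.95  0.28] 0.0 0.0
90 45 [ 1.    1.12 -0.89  1.58  0.07  1.    0.32] 0.0 0.0
110
110 90 [ 0.48  0.73 -0.57  1.82  0.55  0.76 -0.04] 0.0 0.0
110 80 [ 0.63  0.81 -0.68  1.74  0.42  0.85  0.15] 0.0 0.0
110 70 [ 0.73  0.9  -0.76  1.64  0.32  0.97  0.29] 0.0 0.0
110 60 [ 0.8   1.   -0.81  1.55  0.
[... 2517 characters left out ...]

130 90 [ 0.87  0.82 -0.51  1.58  0.49  0.86  0.88] 0.0 0.0
130 70 [ 0.87  1.02 -0.54  1.24  0.34  1.33  1.05] 0.0 0.0
130 50 [ 0.82  1.25 -0.53  0.84  0.24  1.79  1.12] 0.0 0.0
130 45 [ 0.8   1.32 -0.53  0.73  0.22  1.91  1.13] 0.0 0.0
90 90 [ 0.77  0.79 -0.35  1.59  0.34  0.82  0.28] 0.0 0.0
90 70 [ 0.97  0.95 -0.51  1.36  0.14  1.11  0.54] 0.0 0.0
90 50 [ 1.05  1.15 -0.58  1.11 -0.01  1.42  0.66] 0.0 0.0
90 45 [ 1.06  1.21 -0.59  1.04 -0.04  1.51  0.68] 0.0 0.0
60 90 [ 0.69  0.78 -0.23  1.59  0.22  0.8  -0.16] 0.0 0.0
60 70 [ 1.01  0.87 -0.47  1.52  0.01  0.86  0.15] 0.0 0.0
60 50 [ 1.22  1.05 -0.63  1.41 -0.15  1.01  0.38] 0.0 0.0
60 45 [ 1.26  1.1  -0.66  1.38 -0.18  1.05  0.42] 0.0 0.0
```

Run:
```python
from h import *
st()
mv([.604,-.1028,.24],tool(21.8,90)); mv([.604,-.1028,.177],tool(21.8,90))
f=cam('wrist'); 
for n,p in dict(purple=(487,341),yellow=(592,268),header=(446,52),jar=(632,80)).items(): print(n,onz(f,p[0]/1.5,p[1]/1.5,.008).round(3))
```

```text
t 2.225 tcp [ 0.5995 -0.0229  0.4208] q [ 0.075  0.347 -0.18   1.714  0.068  1.086 -1.701] F [-0.5 -0.2  0.1] M [ 0.03 -0.01  0.02] w 0.0427
[[-0.004, 0.0, 1.0], [-1.0, 0.0, -0.004], [-0.0, -1.0, 0.0]]
xyz [0.2665, 0.6025, 0.016] rot [-0.0003, -0.2449, -0.0003] mm 197.70024424102408 deg 22.038806443847353
xyz [0.2666, 0.8125, 0.016] rot [-0.0003, -0.2449, -0.0003] mm 256.58219152346965 deg 22.038806443847353
purple [ 0.506 -0.129  0.008]
yellow [ 0.579 -0.223  0.008]
header [ 0.762 -0.079  0.008]
jar [ 0.74  -0.234  0.008]
```

step_arm:
  xyz:
    - [0.267,0.55,0.016]
    - [0.267,0.55,0.016]
    - [0.267,0.6,0.016]
    - [0.267,0.65,0.016]
    - [0.267,0.73,0.016]
    - [0.267,0.78,0.016]
    - [0.267,0.812,0.016]
    - [0.267,0.812,0.016]
    - [0.267,0.812,0.016]
  rotation:
    - [0,-0.245,0]
    - [0,-0.245,0]
    - [0,-0.245,0]
    - [0,-0.245,0]
    - [0,-0.245,0]
    - [0,-0.245,0]
    - [0,-0.245,0]
    - [0,-0.245,0]
    - [0,-0.245,0]

```text
clock: 3.4
tcp_pos: [0.6046, -0.1024, 0.1781]
orientation: [-1.364, 0.923, -0.925]
contact_force: [0.4, -0.5, -0.2]
grip_width: 0.0427
```

Run:
```python
from h import *
st();f=cam('wrist');save(f,'w2',None,1.5)
```

```text
t 3.4 tcp [ 0.6046 -0.1024  0.1781] q [ 0.204  0.668 -0.185  1.844  0.19   0.645 -1.284] F [ 0.4 -0.5 -0.2] M [-0.02 -0.02 -0.04] w 0.0427
[[0.372, 0.002, 0.928], [-0.928, 0.001, 0.372], [0.0, -1.0, 0.002]]
```

View pics/w2.png

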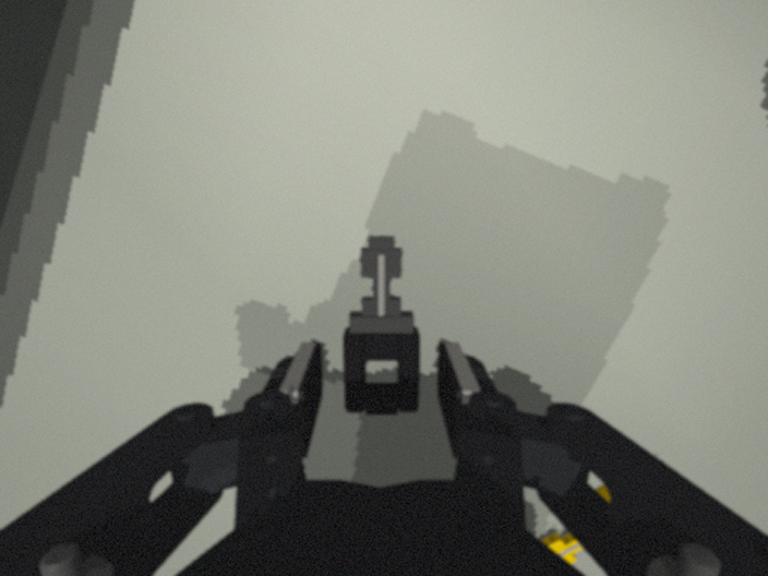

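The wrist view shows the key squarely between the pads, with its bow at about (381,370) and the blade straight up the image. Closing now.

step_arm:
  xyz:
    - [0,0,0]
    - [0,0,0]
    - [0,0,0]
    - [0,0,0]
    - [0,-0.1,0]
    - [0,-0.2,0]
    - [0,-0.2,0]
  rotation:
    - [0,0,0]
    - [0,0,0]
    - [0,0,0]
    - [0,0,0]
    - [0,0,0]
    - [0,0,0]
    - [0,0,0]
  grip: 0.9
  force: 40

```text
clock: 4.32
tcp_pos: [0.6054, -0.1026, 0.2403]
orientation: [-1.362, 0.919, -0.928]
contact_force: [0.6, 0.1, -0.0]
grip_width: 0.0267
```

Run:
```python
from h import *
st();f=cam('wrist');save(f,'w3',(150,120,400,384),2.2)
mv([.60,-.07,.20],tool(150,90)); mv([.60,-.07,.1785],tool(150,90))
```

```text
t 4.325 tcp [ 0.6054 -0.1026  0.2403] q [ 0.22   0.578 -0.206  1.823  0.164  0.751 -1.262] F [ 0.6  0.1 -0. ] M [-0.02  0.02 -0.  ] w 0.0267
[[0.372, 0.006, 0.928], [-0.928, 0.0, 0.372], [0.002, -1.0, 0.006]]
xyz [-0.1065, 0.1293, 0.0254] rot [-0.0004, -1.424, 0.003] mm 50.835546097833486 deg 128.1602529043134
xyz [-0.1066, 0.201, 0.0251] rot [-0.0004, -1.424, 0.003] mm 68.66736389507933 deg 128.1602529043134
```

View pics/w3.png

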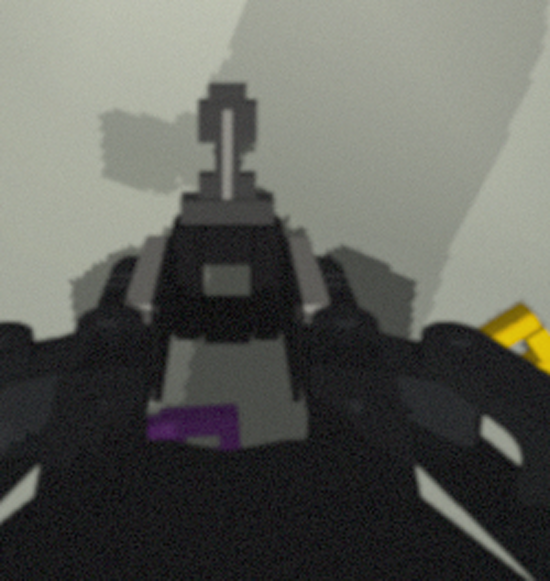

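step_arm:
  xyz:
    - [-0.05,0,0.012]
    - [-0.1,0,0.025]
    - [-0.106,0,0.025]
    - [-0.106,0,0.025]
    - [-0.106,0,0.025]
    - [-0.106,0,0.025]
    - [-0.106,0,0.025]
    - [-0.106,0,0.025]
    - [-0.106,0,0.025]
  rotation:
    - [0,-0.12,0]
    - [0,-0.24,0]
    - [0,-0.36,0]
    - [0,-0.48,0]
    - [0,-0.6,0]
    - [0,-0.72,0]
    - [0,-0.84,0]
    - [0,-0.95,0]
    - [0,-0.95,0]

```text
clock: 5.5
tcp_pos: [0.5992, -0.0705, 0.2373]
orientation: [-1.557, -0.237, 0.235]
contact_force: [-0.8, -0.6, -0.1]
grip_width: 0.0267
```

Run:
```python
from h import *
st()
mv([.60,-.07,.20],tool(150,90)); mv([.60,-.07,.1785],tool(150,90))
```

```text
t 5.5 tcp [ 0.5992 -0.0705  0.2373] q [ 0.439  0.63  -0.573  1.829  0.453  0.814 -0.063] F [-0.8 -0.6 -0.1] M [-0.01  0.01  0.03] w 0.0267
[[0.955, 0.001, -0.296], [0.296, 0.001, 0.955], [0.002, -1.0, 0.001]]
xyz [0.0029, 0.1242, 0.0005] rot [-0.0002, -0.4752, 0.0012] mm 37.26846735848181 deg 42.766144185954
xyz [0.0028, 0.1959, 0.0005] rot [-0.0002, -0.4752, 0.0012] mm 58.76389851853336 deg 42.766144185954
```

step_arm:
  xyz:
    - [0.003,0.05,0]
    - [0.003,0.08,0]
    - [0.003,0.12,0]
    - [0.003,0.15,0]
    - [0.003,0.175,0]
    - [0.003,0.19,0]
    - [0.003,0.196,0]
    - [0.003,0.196,0]
  rotation:
    - [0,-0.12,0]
    - [0,-0.24,0]
    - [0,-0.36,0]
    - [0,-0.475,0]
    - [0,-0.475,0]
    - [0,-0.475,0]
    - [0,-0.475,0]
    - [0,-0.475,0]

```text
clock: 6.5
tcp_pos: [0.6, -0.0699, 0.179]
orientation: [-1.413, -0.814, 0.812]
contact_force: [-1.8, 0.3, 3.2]
grip_width: 0.0262
```

step_arm:
  xyz:
    - [0,0,0]
    - [0,0,0]
    - [0,0,0]
    - [0,-0.15,0]
    - [0,-0.3,0]
    - [0,-0.4,0]
    - [0,-0.4,0]
  rotation:
    - [0,0,0]
    - [0,0,0]
    - [0,0,0]
    - [0,0,0]
    - [0,0,0]
    - [0,0,0]
    - [0,0,0]
  grip: 0.5

```text
clock: 7.38
tcp_pos: [0.6009, -0.0697, 0.3016]
orientation: [-1.416, -0.818, 0.809]
contact_force: [0.3, 0.5, -0.2]
grip_width: 0.0423
```

Run:
```python
from h import *
st();f=cam('wrist');save(f,'w4',None,1.5)
```

```text
t 7.375 tcp [ 0.6009 -0.0697  0.3016] q [ 0.596  0.606 -0.801  1.781  0.519  0.971  0.628] F [ 0.3  0.5 -0.2] M [ 0.04  0.01 -0.02] w 0.0423
[[0.503, 0.006, -0.864], [0.864, 0.0, 0.503], [0.003, -1.0, -0.005]]
```

View pics/w4.png

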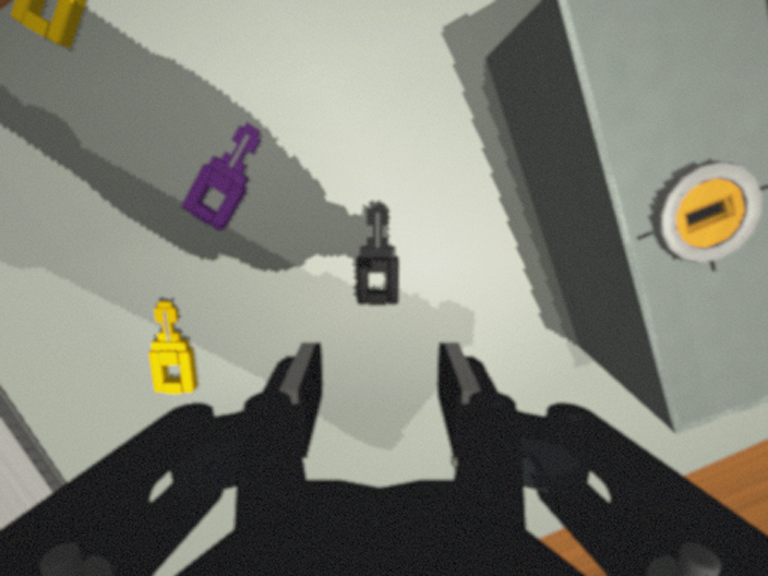

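The key now lies blade-up in the wrist view, with its bow at (377,280). The purple key (215,195) and yellow key (172,355) are clear of the work. I'll measure the key and lock again.

```bash
cat > meas2.py <<'E'
from h import *
from meas import blob
E
sed -i 's/^f=cam.*$/IM=1/' /dev/null
python3 - <<'E'
from h import *
def blob(mask,box):
    m=np.zeros(mask.shape,np.uint8); m[box[1]:box[3],box[0]:box[2]]=mask[box[1]:box[3],box[0]:box[2]]
    n,l,s,c=cv2.connectedComponentsWithStats(m); i=1+np.argmax(s[1:,4])
    cs,_=cv2.findContours((l==i).astype(np.uint8),cv2.RETR_EXTERNAL,cv2.CHAIN_APPROX_NONE)
    return max(cs,key=cv2.contourArea)[:,0,:].astype(float),s[i]
f=cam('wrist'); im=f['pixels']; hsv=cv2.cvtColor(im,cv2.COLOR_RGB2HSV)
for th in (45,60):
    k,s=blob((im.max(2)<th),(230,165,272,206)); w=np.array([onz(f,u,v,.009)[:2] for u,v in k])*1000
    print(s,cv2.minAreaRect(w.astype(np.float32)))
# corners by eye in 1.5x: bow (355..398, 253..303), tip (376,202)
for p,z in (((377,202),.005),((377,280),.011),((377,303),.009),((377,253),.011)): print(p,(onz(f,p[0]/1.5,p[1]/1.5,z)*1000).round(1))
l,s=blob((hsv[...,1]>110)&(hsv[...,0]<30),(430,100,510,180)); c,a,_=cv2.fitEllipse(l.astype(np.float32)); print('lock',s,c,a,onz(f,*c,.1045).round(4))
d,s=blob((im.max(2)<70),(450,125,498,155)); w=np.array([onz(f,u,v,.104)[:2] for u,v in d])*1000; print('slot',s,cv2.minAreaRect(w.astype(np.float32)))
b,s=blob((hsv[...,1]<60)&(im.min(2)>125),(430,100,510,180)); c,a,_=cv2.fitEllipse(b.astype(np.float32)); print('bezel',s,c,a,onz(f,*c,.106).round(4))
a=onz(f,560/1.5,0,.1);b=onz(f,676/1.5,431/1.5,.1); print('deck edge',a,b,np.degrees(np.arctan2(*(a-b)[[1,0]])))
save(f,'w4l',(420,90,512,190),6)
save(f,'w4k',(225,125,280,210),7)
E
```

```text
[245 195  18   8  54] ((609.3718872070312, -74.93994903564453), (16.307893753051758, 7.231135845184326), 52.44800567626953)
[239 171  26  33 516] ((599.5870971679688, -71.14825439453125), (24.47824478149414, 32.019554138183594), 59.70271682739258)
(377, 202) [556.7 -46.2   5. ]
(377, 280) [598.5 -70.7  11. ]
(377, 303) [612.4 -78.9   9. ]
(377, 253) [583.4 -61.9  11. ]
lock [ 455  121   46   47 1512] (477.2100830078125, 143.72018432617188) (39.68516159057617, 50.290016174316406) [0.6212 0.0693 0.1045]
slot [463 138  21  12 104] ((620.2195434570312, 67.46504211425781), (11.935178756713867, 2.9308958053588867), 81.11860656738281)
bezel [ 430  100   80   80 4010] (472.3182373046875, 140.9446258544922) (87.6107406616211, 89.52571868896484) [0.6175 0.0664 0.106 ]
deck edge [0.52292198 0.04813915 0.1       ] [0.71151306 0.02526751 0.1       ] 173.08514736589885sed: couldn't edit /dev/null: not a regular file
```

View pics/w4l.png

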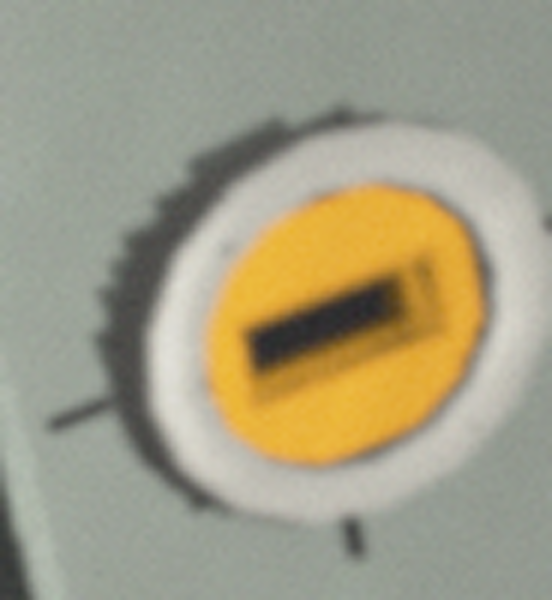

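View pics/w4k.png

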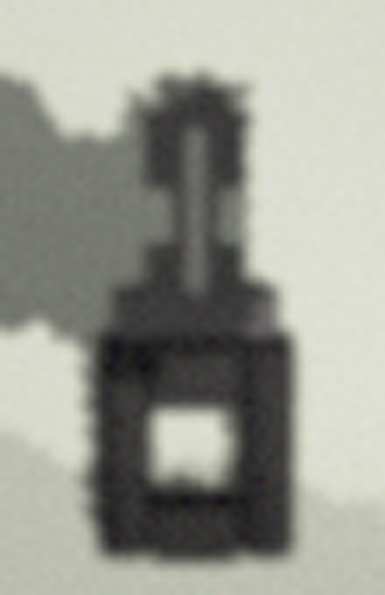

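Run:
```python
from h import *
M=tool(150,40); P=np.array([.7059,-.1328,.1216]); mv(P-M[:,1]*.07,M)
```

```text
xyz [-0.0022, 0.4403, -0.5896] rot [0.5559, -0.0017, 0.0013] mm 220.76000179890562 deg 50.03037020313589
```

step_arm:
  xyz:
    - [0,0.05,-0.12]
    - [0,0.1,-0.25]
    - [0,0.2,-0.38]
    - [0,0.3,-0.5]
    - [0,0.4,-0.59]
    - [0,0.44,-0.59]
    - [0,0.44,-0.59]
    - [0,0.44,-0.59]
  rotation:
    - [0.11,0,0]
    - [0.22,0,0]
    - [0.33,0,0]
    - [0.44,0,0]
    - [0.55,0,0]
    - [0.556,0,0]
    - [0.556,0,0]
    - [0.556,0,0]

```text
clock: 8.48
tcp_pos: [0.7527, -0.1583, 0.1692]
orientation: [-0.634, -0.367, 1.0]
contact_force: [-0.3, -0.1, 0.0]
grip_width: 0.0426
```

Run:
```python
from h import *
st();f=cam('wrist');save(f,'w5',None,1.5)
M=tool(150,40); P=np.array([.7059,-.1328,.1216]); mv(P,M)
```

```text
t 8.475 tcp [ 0.7527 -0.1583  0.1692] q [ 0.494  1.212 -0.734  1.008  0.216  1.852  0.912] F [-0.3 -0.1  0. ] M [-0.37 -0.65  0.02] w 0.0426
[[0.502, -0.66, -0.559], [0.865, 0.384, 0.322], [0.002, -0.645, 0.764]]
xyz [-0.0045, 0.2399, -0.0072] rot [0.0022, -0.0001, 0.0018] mm 72.00667752433928 deg 0.26160408882619074
```

View pics/w5.png

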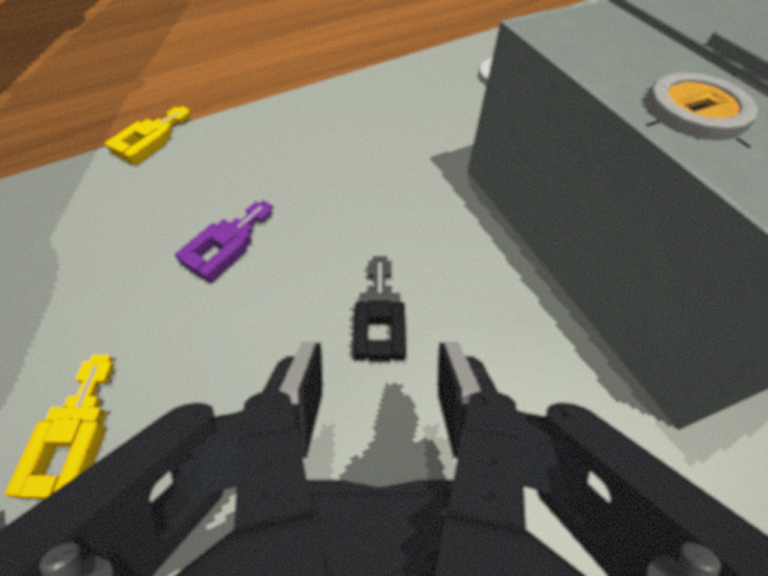

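The key lies centred between the pads, with its bow at (379,330). Advancing along the fingers.

step_arm:
  xyz:
    - [0,0.06,0]
    - [-0.003,0.12,-0.004]
    - [-0.0045,0.17,-0.007]
    - [-0.0045,0.21,-0.007]
    - [-0.0045,0.23,-0.007]
    - [-0.0045,0.24,-0.007]
    - [-0.0045,0.24,-0.007]
  rotation:
    - [0.002,0,0.002]
    - [0.002,0,0.002]
    - [0.002,0,0.002]
    - [0.002,0,0.002]
    - [0.002,0,0.002]
    - [0.002,0,0.002]
    - [0.002,0,0.002]

```text
clock: 9.4
tcp_pos: [0.706, -0.1328, 0.1217]
orientation: [-0.633, -0.365, 1.003]
contact_force: [0.4, -0.1, 0.1]
grip_width: 0.0429
```

Run:
```python
from h import *
st();f=cam('wrist');save(f,'w6',(150,150,400,384),2.4)
M=tool(150,40); P=np.array([.7059,-.1328,.1216]); mv(P,M)
```

```text
t 9.4 tcp [ 0.706  -0.1328  0.1217] q [ 0.528  1.206 -0.739  1.187  0.227  1.701  0.892] F [ 0.4 -0.1  0.1] M [-0.39 -0.69  0.04] w 0.0429
[[0.5, -0.663, -0.557], [0.866, 0.383, 0.322], [-0.0, -0.643, 0.766]]
xyz [-0.0003, 0.001, -0.0002] rot [0.0005, -0.0, 0.0001] mm 0.30942213012551295 deg 0.04576757247660541
```

View pics/w6.png

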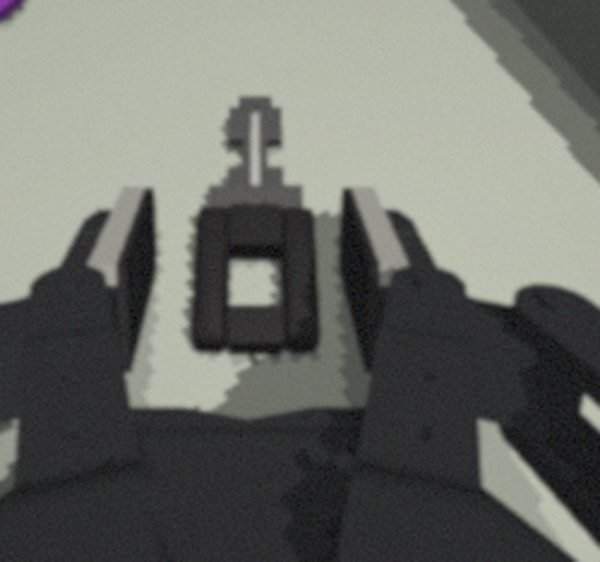

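step_arm:
  xyz:
    - [0,0,0]
    - [0,0,0]
    - [0,0,0]
    - [0,0,0]
    - [0,-0.03,0.036]
    - [0,-0.07,0.084]
    - [0,-0.107,0.128]
    - [0,-0.107,0.128]
  rotation:
    - [0,0,0]
    - [0,0,0]
    - [0,0,0]
    - [0,0,0]
    - [0,0,0]
    - [0,0,0]
    - [0,0,0]
    - [0,0,0]
  grip: 0.9
  force: 60

```text
clock: 10.45
tcp_pos: [0.7066, -0.1327, 0.1745]
orientation: [-0.635, -0.368, 1.001]
contact_force: [0.1, 0.4, -1.0]
grip_width: 0.0253
```

Run:
```python
from h import *
st();f=cam('wrist');save(f,'w7',(150,150,400,384),2.4)
```

```text
t 10.45 tcp [ 0.7066 -0.1327  0.1745] q [ 0.537  1.143 -0.759  1.195  0.197  1.748  0.875] F [ 0.1  0.4 -1. ] M [-0.47 -0.74 -0.03] w 0.0253
[[0.5, -0.661, -0.56], [0.866, 0.383, 0.322], [0.001, -0.646, 0.764]]
```

View pics/w7.png

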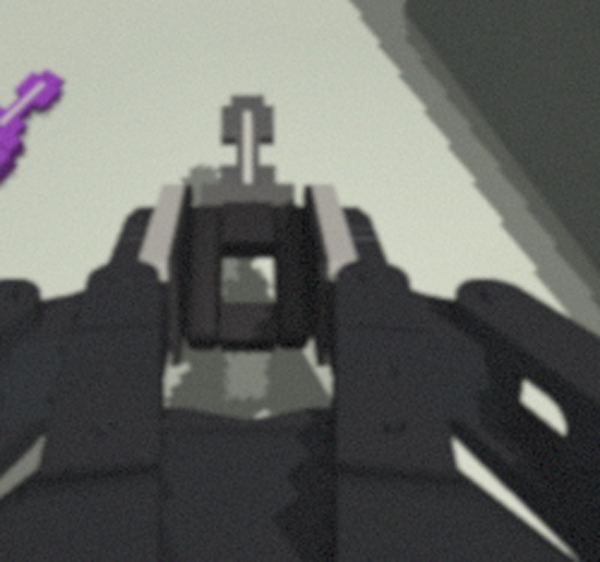

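The key is held firmly and still square in the pads. Next I'll check the reach for the insertion, turning and tray poses. When the key is upright, the tool has to lean back over it.

Run:
```python
from kin2 import *
import h
from bench import r
D += [([ .537,1.143,-.759,1.195,.197,1.748,.875],[.7066,-.1327,.1745],[-.635,-.368,1.001]),([.528,1.206,-.739,1.187,.227,1.701,.892],[.706,-.1328,.1217],[-.633,-.365,1.003]),([.204,.668,-.185,1.844,.19,.645,-1.284],[.6046,-.1024,.1781],[-1.364,.923,-.925]),([.596,.606,-.801,1.781,.519,.971,.628],[.6009,-.0697,.3016],[-1.416,-.818,.809])]
v,e=fit2(); print(v.reshape(5,3).round(3),abs(e).max())
np.save('v.npy',v)
def loc(pos,M,q0):
    def g(q):
        X,Mm=fk2(q,v); return np.r_[(X-pos)*5,(Mm-M).ravel(),.003*(q-q0)]
    w=least_squares(g,np.clip(q0,LO+.01,HI-.01),bounds=(LO,HI)); X,Mm=fk2(w.x,v)
    return w.x,1000*np.linalg.norm(X-pos),np.degrees(np.linalg.norm(R.from_matrix(Mm.T@M).as_rotvec()))
def chain(P,yaws,els,q):
    for y,e in zip(yaws,els):
        M=h.tool(y,e); q,a,b=loc(np.array(P)-M[:,1]*.17,M,q); print(y,e,q.round(2),a.round(1),b.round(1))
    return q
q=np.array(r.get_obs()['joints'])
print('to lock, lift z .25, decreasing yaw'); 
q=chain([.62,.0,.22],[150,120,90,60,30,0,-7],[60,80,90,100,110,120,130],q)
q=chain([.622,.07,.17],[-7,-7],[130,130],q); ql=q
print('turn'); chain([.622,.07,.13],range(-7,-120,-14),[130]*9,q)
print('vertical 173'); chain([.622,.07,.13],[-7,40,90,130,173,150,120,90,70],[90]*9,q)
print('tray')
for yw in (170,150,130,100,90,60): chain([.57,-.41,.03],[yw]*3,[90,50,40],ql)
```

```text
[[-0.     0.     0.287]
 [-0.    -0.031 -0.   ]
 [-0.    -0.032  0.543]
 [ 0.     0.     0.472]
 [-0.     0.     0.154]] 0.3077696517848616
to lock, lift z .25, decreasing yaw
150 60 [ 0.49  0.82 -0.84  1.31  0.21  1.62  0.74] 0.0 0.0
120 80 [ 0.5   0.56 -0.75  1.6   0.22  1.18  0.25] 0.0 0.0
90 90 [ 0.34  0.47 -0.6   1.68  0.29  1.09 -0.34] 0.0 0.0
60 100 [ 0.15  0.49 -0.44  1.61  0.35  1.23 -0.93] 0.0 0.0
30 110 [ 0.04  0.6  -0.31  1.45  0.27  1.46 -1.37] 0.0 0.0
0 120 [ 0.05  0.71 -0.22  1.29  0.06  1.67 -1.74] 0.0 0.0
-7 130 [ 0.06  0.82 -0.19  1.17 -0.02  1.85 -1.82] 0.0 0.0
-7 130 [-0.02  0.87 -0.21  1.19 -0.05  1.76 -1.9 ] 0.0 0.0
-7 130 [-0.02  0.87 -0.21  1.19 -0.05  1.76 -1.9 ] 0.0 0.0
turn
-7 130 [-0.02  0.91 -0.21  1.21 -0.04  1.71 -1.89] 0.0 0.0
-21 130 [ 0.03  0.88 -0.19  1.26 -0.17  1.64 -2.03] 0.0 0.0
-35 130 [ 0.08  0.85 -0.17  1.33 -0.29  1.54 -2.15] 0.0 0.0
-49 130 [ 0.12  0.8  -0.15  1.42 -0.41  1.42 -2.27] 0.0 0.0
-63 130 [ 0.16  0.74 -0.13  1.54 -0.53  1.29 -2.36] 0.0 0.0
-77 130 [ 0.19  0.68 -0.12  1.66 -0.65  1.14 -2.45] 0.0 0.0
-91 130 [ 0.2   0.62 -0.11  1.7
[... 1043 characters left out ...]
30 90 [ 1.03  0.88 -0.77  1.58  0.7   0.98  0.73] 0.0 0.0
130 50 [ 0.92  1.25 -0.79  0.91  0.42  1.82  0.99] 0.0 0.0
130 40 [ 0.65  1.25 -0.06  0.79 -0.16  1.92  1.3 ] 4.9 1.4
100 90 [ 0.96  0.84 -0.66  1.58  0.6   0.93  0.27] 0.0 0.0
100 50 [ 1.09  1.21 -0.83  1.07  0.24  1.56  0.61] 0.0 0.0
100 40 [ 1.08  1.3  -0.85  0.94  0.17  1.72  0.64] 0.0 0.0
90 90 [ 0.94  0.83 -0.62  1.58  0.57  0.92  0.12] 0.0 0.0
90 50 [ 1.16  1.18 -0.85  1.16  0.19  1.44  0.5 ] 0.0 0.0
90 40 [ 1.16  1.28 -0.87  1.04  0.12  1.57  0.53] 0.0 0.0
60 90 [ 0.86  0.79 -0.49  1.59  0.45  0.88 -0.33] 0.0 0.0
60 50 [ 1.34  1.1  -0.9   1.44  0.11  1.01  0.15] 0.0 0.0
60 40 [ 1.4   1.21 -0.96  1.38  0.04  1.08  0.24] 0.0 0.0
```

```bash
cat >> h.py <<'E'
def tproj(f,P):  # tool-frame point to wrist pixel
    m=f['mount']; c=m[:3,:3].T@(np.asarray(P)-m[:3,3]); return np.array([c[0]/c[2]*f['fx']+f['cx'],c[1]/c[2]*f['fy']+f['cy']])
E
python3 - <<'E'
from h import *
f=cam('wrist')
e=np.radians(40); kx=np.array([0,np.cos(e),np.sin(e)]); kz=np.array([0,-np.sin(e),np.cos(e)]); b=np.array([0,.170,-.009])
im=cv2.resize(f['pixels'][:,:,::-1],None,fx=1.5,fy=1.5).copy()
for n,P in dict(tip=b+.05*kx+.0012*kz,tipL=b+.05*kx+.0012*kz+[-.0045,0,0],tipR=b+.05*kx+.0012*kz+[.0045,0,0],bl=b+.016*kx+.0055*kz-[.014,0,0],br=b+.016*kx+.0055*kz+[.014,0,0],rl=b-.016*kx+.0055*kz-[.014,0,0],rr=b-.016*kx+.0055*kz+[.014,0,0]).items():
    p=tproj(f,P)*1.5; print(n,p.round(1)); cv2.circle(im,tuple(int(a) for a in p.round()),1,(0,0,255),-1)
cv2.imwrite('pics/w7p.png',cv2.resize(im[300:560,250:520],None,fx=2.8,fy=2.8,interpolation=cv2.INTER_NEAREST)[:600,:800])
E
```

```text
tip [379.6 276.5]
tipL [369.3 276.5]
tipR [389.9 276.4]
bl [343.2 342.3]
br [416.4 342.1]
rl [338.8 427.2]
rr [421.3 427.1]
```

View pics/w7p.png

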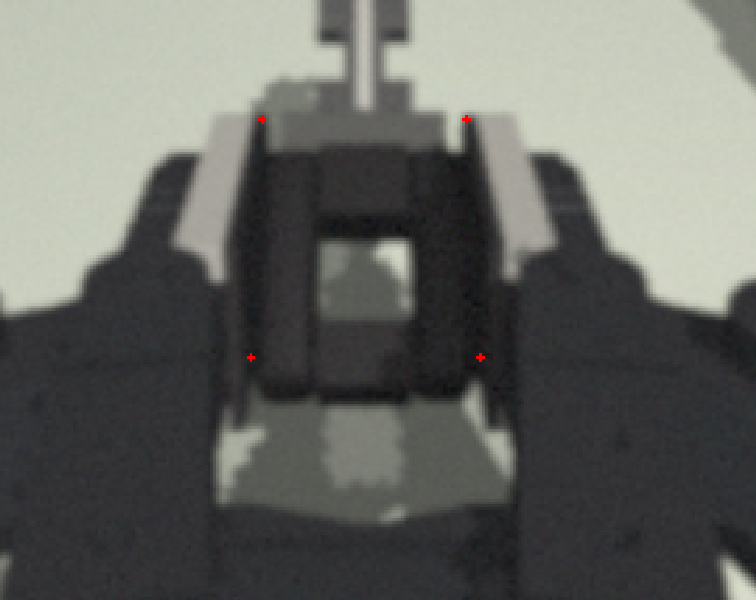

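Run:
```python
from h import *
f=cam('wrist'); save(f,'w7t',(225,170,280,250),7)
e=np.radians(40); kx=np.array([0,np.cos(e),np.sin(e)]); kz=np.array([0,-np.sin(e),np.cos(e)]); b=np.array([0,.170,-.009])
for s in (0,-.002,-.004,-.006):
  for t in (0,-.002):
    B=b+s*kx+t*kz
    print(s,t,[tproj(f,B+x*kx+z*kz)[1].round(1) for x,z in ((.05,.0012),(.036,.002),(.028,.002),(.016,.0055),(-.016,.0055),(-.016,-.0055))], tproj(f,B+.016*kx+.0055*kz+[.014,0,0])[0].round(1),tproj(f,B+.036*kx+.002*kz+[.007,0,0])[0].round(1))
```

```text
0 0 [np.float64(184.3), np.float64(201.8), np.float64(212.9), np.float64(228.1), np.float64(284.8), np.float64(290.5)] 277.6 264.3
0 -0.002 [np.float64(186.1), np.float64(203.5), np.float64(214.6), np.float64(229.7), np.float64(285.9), np.float64(291.5)] 277.4 264.2
-0.002 0 [np.float64(186.8), np.float64(204.5), np.float64(215.8), np.float64(231.3), np.float64(288.8), np.float64(294.3)] 277.8 264.4
-0.002 -0.002 [np.float64(188.5), np.float64(206.2), np.float64(217.4), np.float64(232.8), np.float64(289.9), np.float64(295.3)] 277.5 264.3
-0.004 0 [np.float64(189.3), np.float64(207.3), np.float64(218.7), np.float64(234.5), np.float64(292.9), np.float64(298.2)] 278.0 264.5
-0.004 -0.002 [np.float64(191.1), np.float64(208.9), np.float64(220.3), np.float64(236.0), np.float64(293.9), np.float64(299.1)] 277.7 264.4
-0.006 0 [np.float64(191.9), np.float64(210.1), np.float64(221.7), np.float64(237.8), np.float64(297.0), np.float64(302.1)] 278.2 264.6
-0.006 -0.002 [np.float64(193.6), np.float64(211.7), np.float64(223.3), np.float64(239.3), np.float64(298.0), np.float64(303.0)] 277.9 264.5
```

View pics/w7t.png

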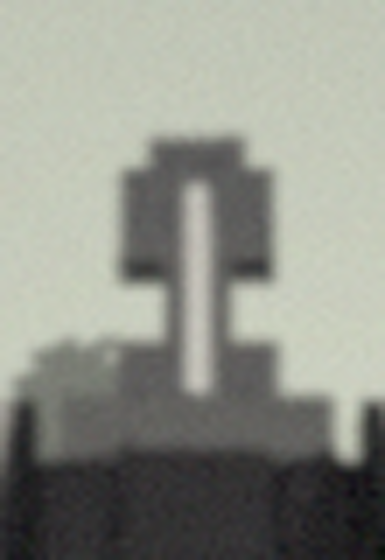

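Run:
```python
from h import *
for g,y,e in (([.6,-.065,.12],140,55),([.605,-.05,.17],125,70),([.61,-.04,.20],110,80),([.615,-.03,.22],85,90)):
    M=tool(y,e); mv(np.array(g)-M[:,1]*.167,M)
```

```text
xyz [-0.0359, -0.1033, 0.2846] rot [-0.1658, 0.0819, -0.0755] mm 91.4765287046451 deg 17.97753847240954
xyz [-0.0095, -0.1369, 0.5617] rot [-0.3275, 0.2299, -0.1613] mm 173.47042112948816 deg 38.831554959048226
xyz [0.046, -0.1403, 0.7223] rot [-0.4254, 0.3924, -0.2268] mm 221.1793712918563 deg 55.946762402607206
xyz [0.1453, -0.1303, 0.829] rot [-0.4926, 0.6737, -0.3143] mm 255.48564625730958 deg 80.26401615421238
```

step_arm:
  xyz:
    - [-0.018,-0.06,0.14]
    - [-0.036,-0.103,0.285]
    - [-0.022,-0.12,0.42]
    - [-0.01,-0.137,0.56]
    - [0.018,-0.139,0.64]
    - [0.046,-0.14,0.72]
    - [0.08,-0.137,0.76]
    - [0.112,-0.133,0.795]
    - [0.145,-0.13,0.83]
    - [0.145,-0.13,0.83]
  rotation:
    - [-0.083,0.041,-0.038]
    - [-0.166,0.082,-0.075]
    - [-0.247,0.156,-0.118]
    - [-0.328,0.23,-0.161]
    - [-0.377,0.311,-0.194]
    - [-0.425,0.392,-0.227]
    - [-0.448,0.486,-0.256]
    - [-0.47,0.58,-0.285]
    - [-0.493,0.674,-0.314]
    - [-0.493,0.674,-0.314]

```text
clock: 11.85
tcp_pos: [0.6145, -0.0279, 0.3875]
orientation: [-1.57, 0.065, -0.065]
contact_force: [-0.3, 0.6, -1.2]
grip_width: 0.0252
```

Run:
```python
from h import *
st()
for g,y,e in (([.615,-.02,.23],60,98),([.62,-.01,.23],35,107),([.62,.01,.23],12,118),([.62,.03,.22],-6.9,130)):
    M=tool(y,e); mv(np.array(g)-M[:,1]*.167,M)
```

```text
t 11.85 tcp [ 0.6145 -0.0279  0.3875] q [ 0.359  0.452 -0.556  1.693  0.266  1.072 -0.362] F [-0.3  0.6 -1.2] M [ 0.01  0.08 -0.03] w 0.0252
[[0.997, -0.0, 0.083], [-0.083, -0.0, 0.997], [-0.0, -1.0, -0.0]]
xyz [0.0327, -0.0264, 0.0963] rot [-0.0872, 0.2803, 0.0196] mm 31.51884486265376 deg 26.47435506261787
xyz [0.1387, -0.0075, 0.1649] rot [-0.1763, 0.5543, 0.0829] mm 64.66729001152642 deg 52.8768226679858
xyz [0.2583, 0.0333, 0.2025] rot [-0.267, 0.7968, 0.1988] mm 98.97004731900742 deg 77.71906653238776
xyz [0.3601, 0.1317, 0.1803] rot [-0.3427, 0.9782, 0.3562] mm 127.09672158654249 deg 98.63793555328918
```

step_arm:
  xyz:
    - [0.011,-0.009,0.032]
    - [0.022,-0.018,0.064]
    - [0.033,-0.026,0.096]
    - [0.068,-0.02,0.12]
    - [0.104,-0.014,0.14]
    - [0.139,-0.0075,0.165]
    - [0.179,0.006,0.178]
    - [0.219,0.02,0.19]
    - [0.258,0.033,0.2025]
    - [0.31,0.08,0.19]
    - [0.36,0.132,0.18]
    - [0.36,0.132,0.18]
    - [0.36,0.132,0.18]
  rotation:
    - [-0.029,0.093,0.007]
    - [-0.058,0.187,0.013]
    - [-0.087,0.28,0.02]
    - [-0.117,0.371,0.041]
    - [-0.147,0.463,0.062]
    - [-0.176,0.554,0.083]
    - [-0.206,0.635,0.122]
    - [-0.236,0.716,0.16]
    - [-0.267,0.797,0.199]
    - [-0.305,0.888,0.278]
    - [-0.343,0.978,0.356]
    - [-0.343,0.978,0.356]
    - [-0.343,0.978,0.356]

```text
clock: 13.48
tcp_pos: [0.7264, 0.0165, 0.3475]
orientation: [-1.613, 1.815, -0.845]
contact_force: [-0.0, -0.6, -1.3]
grip_width: 0.0254
```

Run:
```python
from h import *
st(); M=tool(-6.9,130); tip=np.array([0,.2052,.0206])
f=cam('wrist');save(f,'w8',None,1.5)
mv(np.array([.622,.0695,.1245])-M@tip,M)
o=r.get_obs(); Rc=R.from_rotvec(o['orientation']).as_matrix(); print('tip now',o['tcp_pos']+Rc@tip)
```

```text
t 13.475 tcp [0.7264 0.0165 0.3475] q [ 0.013  0.815 -0.177  1.179 -0.048  1.832 -1.838] F [-0.  -0.6 -1.3] M [-0.1  -0.72 -0.02] w 0.0254
[[-0.117, -0.638, 0.761], [-0.993, 0.077, -0.089], [-0.002, -0.766, -0.643]]
xyz [-0.1314, 0.1234, 0.1308] rot [-0.0009, 0.0024, 0.0005] mm 66.82698703282206 deg 0.23287348320443121
tip now [0.61131902 0.03087336 0.17783693]
```

View pics/w8.png

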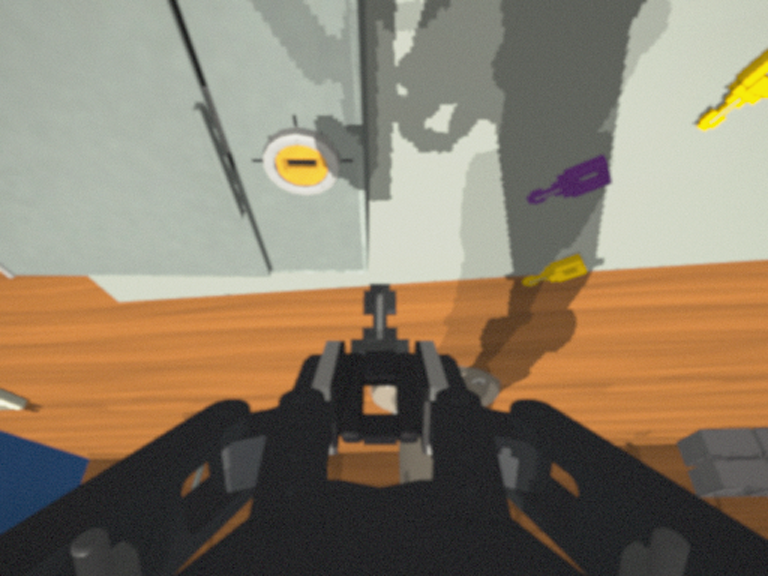

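The key hangs tip-down with its tip at (379,287) in the wrist view. The lock is at (302,162), with the slot parallel to the blade's width. Moving to 20 mm above the lock.

step_arm:
  xyz:
    - [-0.06,0.03,0.03]
    - [-0.12,0.07,0.075]
    - [-0.131,0.1,0.11]
    - [-0.131,0.12,0.13]
    - [-0.131,0.1235,0.131]
    - [-0.131,0.1235,0.131]
  rotation:
    - [0,0.002,0]
    - [0,0.002,0]
    - [0,0.002,0]
    - [0,0.002,0]
    - [0,0.002,0]
    - [0,0.002,0]

```text
clock: 14.28
tcp_pos: [0.7374, 0.0547, 0.2952]
orientation: [-1.611, 1.817, -0.85]
contact_force: [-0.7, 0.0, -0.0]
grip_width: 0.0253
```

Run:
```python
from h import *
st(); tip=np.array([0,.2052,.0206])
f=cam('wrist');save(f,'w9',(190,120,320,220),6)
np.save('w9.npy',f['pixels'])
o=r.get_obs(); Rc=R.from_rotvec(o['orientation']).as_matrix(); print('tip now',o['tcp_pos']+Rc@tip)
for n,P in dict(face=(.622,.0695,.1045)).items(): print(n,proj(f,P),(proj(f,P)-[190,120])*6)
print('tip px',(tproj(f,tip)-[190,120])*6)
g=cam('scene');save(g,'s9',(250,120,350,220),6)
```

```text
t 14.275 tcp [0.7374 0.0547 0.2952] q [-0.03   0.883 -0.183  1.171 -0.061  1.765 -1.879] F [-0.7  0.  -0. ] M [-0.11 -0.78  0.04] w 0.0253
[[-0.12, -0.637, 0.762], [-0.993, 0.077, -0.093], [0.001, -0.767, -0.641]]
tip now [0.62253918 0.06859585 0.12474776]
face [251.38064969 169.22347336] [368.28389812 295.34084017]
tip px [376.82736362 436.24309892]
```

View pics/w9.png

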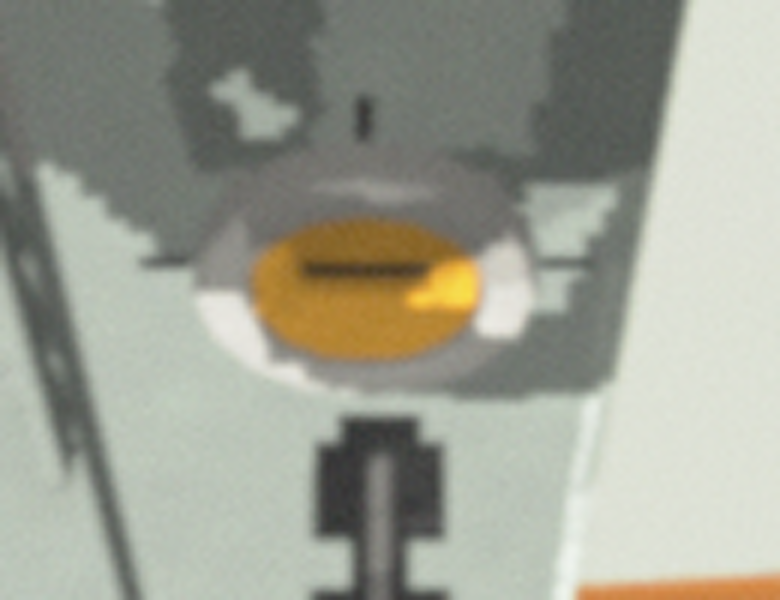

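View pics/s9.png

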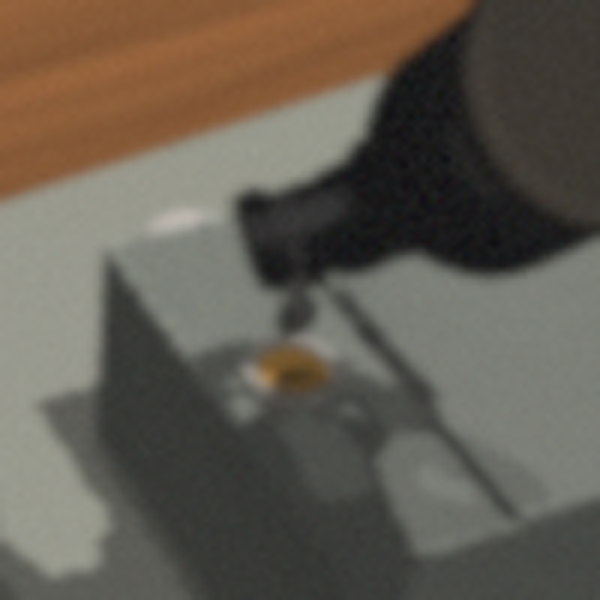

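The face ellipse centre is at (367,290) in the crop and the tip centre is at (380,418). Yaw matches, and the tip needs about 1.2 mm toward tool −x. I'll lower 15 mm with that correction and look again.

step_arm:
  xyz:
    - [-0.004,0.012,0.01]
    - [-0.004,0.025,0.021]
    - [-0.004,0.038,0.032]
    - [-0.004,0.038,0.032]
    - [-0.004,0.038,0.032]
  rotation:
    - [0,0.001,0]
    - [0,0.001,0]
    - [0,0.001,0]
    - [0,0.001,0]
    - [0,0.001,0]

```text
clock: 15.0
tcp_pos: [0.7377, 0.0561, 0.2807]
orientation: [-1.61, 1.817, -0.851]
contact_force: [1.2, -1.1, -0.6]
grip_width: 0.0251
```

Run:
```python
from h import *
st(); tip=np.array([0,.2052,.0206])
f=cam('wrist');save(f,'w10',(200,130,310,220),7)
o=r.get_obs(); Rc=R.from_rotvec(o['orientation']).as_matrix(); print('tip now',o['tcp_pos']+Rc@tip)
k=lambda p:((p-[200,130])*7).round(1)
for n,P in dict(face=(.622,.0695,.1045),f1=(.623,.0695,.1045)).items(): print(n,k(proj(f,P)))
e=np.radians(40); kz=np.array([0,-np.sin(e),np.cos(e)]); print('tip px',k(tproj(f,tip+.0012*kz)),k(tproj(f,tip)))
```

```text
t 15.0 tcp [0.7377 0.0561 0.2807] q [-0.032  0.897 -0.183  1.177 -0.059  1.744 -1.879] F [ 1.2 -1.1 -0.6] M [-0.06 -0.76 -0.04] w 0.0251
[[-0.121, -0.636, 0.762], [-0.993, 0.077, -0.094], [0.001, -0.768, -0.641]]
tip now [0.62288735 0.06986357 0.1100665 ]
face [374.7 395.9]
f1 [373.5 389.8]
tip px [369.6 431.7] [369.6 438.9]
```

View pics/w10.png

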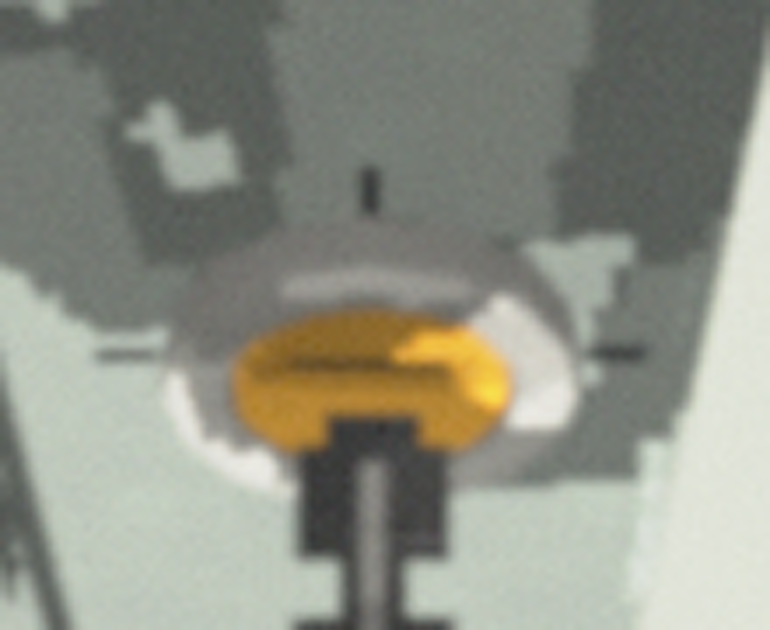

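Run:
```python
from h import *
f=cam('wrist'); w=lambda p,z:(onz(f,200+p[0]/7,130+p[1]/7,z)*1000).round(1)
print('ticks',w((130,355),.1),w((620,353),.1),w((371,192),.1),'mid',w((373,354),.1))
print('face L/R',w((232,385),.1045),w((512,385),.1045))
print('tip at z=.109', w((372,418),.109), w((372,418),.110),w((372,418),.108))
```

```text
ticks [625.3  92.8 100. ] [619.7  46.  100. ] [645.7  66.9 100. ] mid [622.5  69.6 100. ]
face L/R [625.3  82.6 104.5] [622.1  56.4 104.5]
tip at z=.109 [624.7  69.4 109. ] [626.2  69.2 110. ] [623.3  69.6 108. ]
```

step_arm:
  xyz:
    - [0,0.006,0.003]
    - [0,0.011,0.008]
    - [0,0.016,0.012]
    - [0,0.021,0.016]
    - [0,0.027,0.0205]
  rotation:
    - [0,0,0]
    - [0,0,0]
    - [0,0,0]
    - [0,0,0]
    - [0,0,0]

```text
clock: 15.72
tcp_pos: [0.7373, 0.0561, 0.2706]
orientation: [-1.61, 1.817, -0.852]
contact_force: [-0.4, -0.2, -0.8]
grip_width: 0.0258
```

Run:
```python
from h import *
st(); tip=np.array([0,.2052,.0206])
f=cam('wrist');save(f,'w11',(200,130,310,220),7)
o=r.get_obs(); Rc=R.from_rotvec(o['orientation']).as_matrix(); print('tip now',o['tcp_pos']+Rc@tip)
```

```text
t 15.725 tcp [0.7373 0.0561 0.2706] q [-0.032  0.906 -0.183  1.183 -0.057  1.728 -1.877] F [-0.4 -0.2 -0.8] M [-0.07 -0.72 -0.03] w 0.0258
[[-0.121, -0.636, 0.762], [-0.993, 0.077, -0.094], [0.001, -0.768, -0.641]]
tip now [0.62226029 0.06988831 0.09946492]
```

View pics/w11.png

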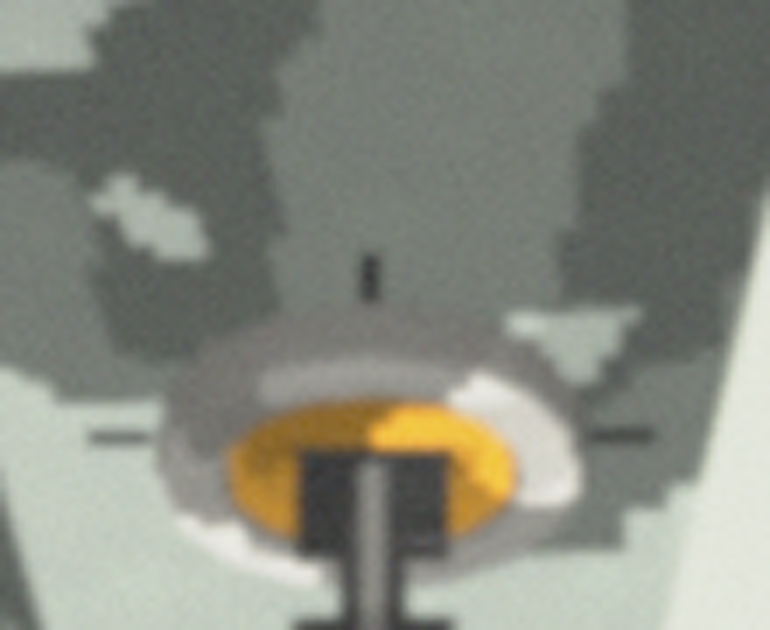

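The narrow tip has entered the slot with no contact force. Continuing down.

step_arm:
  xyz:
    - [0,0.007,0.0058]
    - [0,0.014,0.0117]
    - [0,0.021,0.0175]
    - [0,0.028,0.0234]
    - [0,0.035,0.0292]
    - [0,0.042,0.035]
    - [0,0.0485,0.0405]
    - [0,0.0485,0.0405]
  rotation:
    - [0,0,0]
    - [0,0,0]
    - [0,0,0]
    - [0,0,0]
    - [0,0,0]
    - [0,0,0]
    - [0,0,0]
    - [0,0,0]

```text
clock: 16.77
tcp_pos: [0.7371, 0.0561, 0.251]
orientation: [-1.611, 1.818, -0.851]
contact_force: [-0.2, 0.6, 0.2]
grip_width: 0.0253
```

Run:
```python
from h import *
st(); tip=np.array([0,.2052,.0206])
f=cam('wrist');save(f,'w12',(190,130,320,260),4.5)
o=r.get_obs(); Rc=R.from_rotvec(o['orientation']).as_matrix(); print('tip now',o['tcp_pos']+Rc@tip)
```

```text
t 16.775 tcp [0.7371 0.0561 0.251 ] q [-0.032  0.926 -0.182  1.191 -0.054  1.702 -1.874] F [-0.2  0.6  0.2] M [-0.05 -0.75  0.  ] w 0.0253
[[-0.121, -0.637, 0.762], [-0.993, 0.077, -0.094], [0.001, -0.767, -0.641]]
tip now [0.6222205  0.0698726  0.08045508]
```

View pics/w12.png

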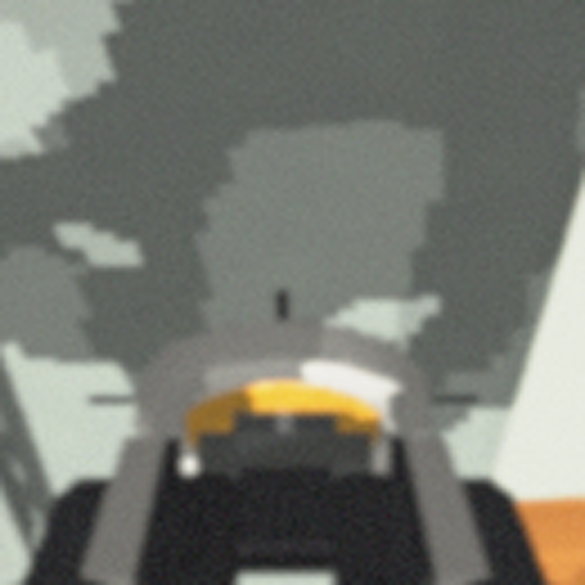

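step_arm:
  xyz:
    - [0,0.0026,0.0021]
    - [0,0.0051,0.0043]
    - [0,0.0064,0.0054]
    - [0,0.0077,0.0064]
    - [0,0.0077,0.0064]
  rotation:
    - [0,0,0]
    - [0,0,0]
    - [0,0,0]
    - [0,0,0]
    - [0,0,0]

```text
clock: 17.45
tcp_pos: [0.7372, 0.0561, 0.2485]
orientation: [-1.61, 1.818, -0.851]
contact_force: [-0.3, 0.3, 3.3]
grip_width: 0.0254
```

Run:
```python
from h import *
st(); tip=np.array([0,.2052,.0206])
f=cam('wrist');save(f,'w13',(190,130,320,260),4.5)
o=r.get_obs(); Rc=R.from_rotvec(o['orientation']).as_matrix(); print('tip now',o['tcp_pos']+Rc@tip)
```

```text
t 17.45 tcp [0.7372 0.0561 0.2485] q [-0.032  0.928 -0.182  1.191 -0.053  1.699 -1.874] F [-0.3  0.3  3.3] M [-0.06 -0.23  0.06] w 0.0254
[[-0.121, -0.636, 0.762], [-0.993, 0.077, -0.094], [0.001, -0.767, -0.641]]
tip now [0.62228041 0.06984549 0.07787189]
```

View pics/w13.png

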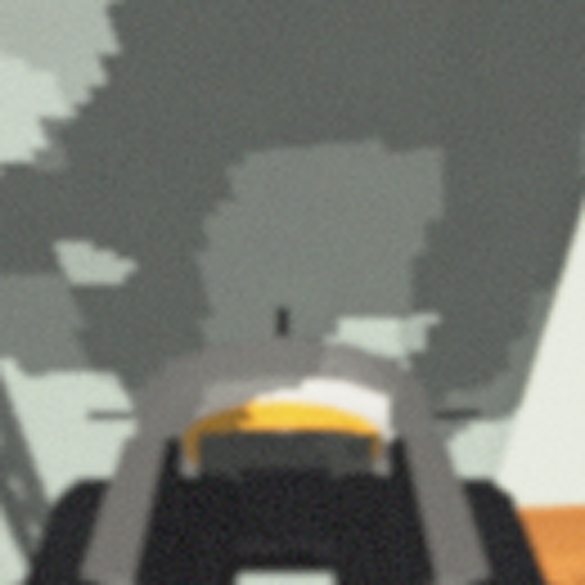

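step_arm:
  xyz:
    - [0,0.003,0.0025]
    - [0,0.0045,0.0038]
    - [0,0.0045,0.0038]
  rotation:
    - [0,0,0]
    - [0,0,0]
    - [0,0,0]

```text
clock: 17.88
tcp_pos: [0.7374, 0.056, 0.2484]
orientation: [-1.61, 1.818, -0.851]
contact_force: [0.4, -0.6, 8.5]
grip_width: 0.0253
```

Run:
```python
from h import *
st(); tip=np.array([0,.2052,.0206])
f=cam('wrist');save(f,'w14',(190,130,320,260),4.5)
o=r.get_obs(); Rc=R.from_rotvec(o['orientation']).as_matrix(); print('tip now',o['tcp_pos']+Rc@tip)
```

```text
t 17.875 tcp [0.7374 0.056  0.2484] q [-0.032  0.929 -0.182  1.191 -0.053  1.699 -1.873] F [ 0.4 -0.6  8.5] M [-0.06  0.68  0.11] w 0.0253
[[-0.121, -0.636, 0.762], [-0.993, 0.077, -0.093], [0.001, -0.767, -0.641]]
tip now [0.62244958 0.06990597 0.07764265]
```

View pics/w14.png

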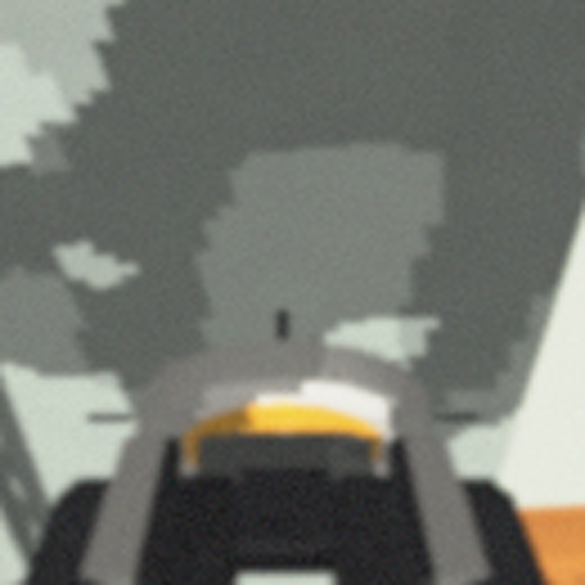

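```bash
cat >> h.py <<'E'
def turn(angs,piv,dz=0.):
    o=r.get_obs(); Rc=R.from_rotvec(o['orientation']).as_matrix(); p=o['tcp_pos']; X=[];T=[]
    for a in angs:
        W=R.from_rotvec([0,0,-np.radians(a)]).as_matrix(); c=np.array([*piv,0.])
        q=W@(p-c)+c+[0,0,dz]
        X.append((Rc.T@(q-p)/.3).round(4).tolist()); T.append((R.from_matrix(Rc.T@W@Rc).as_rotvec()/(np.pi/2)).round(4).tolist())
    print(X);print(T)
E
python3 -c "
from h import *
st(); turn([6,12,18,24,30,36,42,48],(.6224,.0699))"
```

```text
t 17.925 tcp [0.7373 0.056  0.2483] q [-0.032  0.929 -0.182  1.191 -0.053  1.699 -1.873] F [ 0.3 -1.1  9.9] M [-0.04  0.57  0.12] w 0.0254
[[-0.121, -0.636, 0.762], [-0.993, 0.077, -0.093], [0.001, -0.768, -0.641]]
[[0.0403, 0.0013, -0.0016], [0.0803, 0.0054, -0.0063], [0.1193, 0.0121, -0.0143], [0.157, 0.0214, -0.0254], [0.193, 0.0331, -0.0394], [0.2269, 0.0472, -0.0562], [0.2584, 0.0635, -0.0757], [0.287, 0.0818, -0.0975]]
[[-0.0001, 0.0512, 0.0427], [-0.0001, 0.1023, 0.0855], [-0.0002, 0.1535, 0.1282], [-0.0002, 0.2047, 0.1709], [-0.0003, 0.2558, 0.2137], [-0.0004, 0.307, 0.2564], [-0.0004, 0.3582, 0.2991], [-0.0005, 0.4093, 0.3419]]
```

step_arm:
  xyz:
    - [0.0403,0.0013,-0.0016]
    - [0.0803,0.0054,-0.0063]
    - [0.1193,0.0121,-0.0143]
    - [0.157,0.0214,-0.0254]
    - [0.193,0.0331,-0.0394]
    - [0.2269,0.0472,-0.0562]
    - [0.2269,0.0472,-0.0562]
  rotation:
    - [0,0.0512,0.0427]
    - [0,0.1023,0.0855]
    - [0,0.1535,0.1282]
    - [0,0.2047,0.1709]
    - [0,0.2558,0.2137]
    - [0,0.307,0.2564]
    - [0,0.307,0.2564]
  force: 80

```text
clock: 18.8
tcp_pos: [0.707, -0.0093, 0.2488]
orientation: [-1.027, 2.361, -1.105]
contact_force: [-0.1, 0.8, 2.8]
grip_width: 0.0243
```

Run:
```python
from h import *
st(); tip=np.array([0,.2052,.0206])
o=r.get_obs(); Rc=R.from_rotvec(o['orientation']).as_matrix(); print('tip now',o['tcp_pos']+Rc@tip)
f=cam('wrist');save(f,'w15',(150,130,350,300),3.5)
turn([6,12,18,24,30,36,42,48,54,60,63],(.6224,.0699))
```

```text
t 18.8 tcp [ 0.707  -0.0093  0.2488] q [ 0.1    0.84  -0.137  1.369 -0.363  1.472 -2.204] F [-0.1  0.8  2.8] M [-0.05 -0.19  0.02] w 0.0243
[[-0.682, -0.469, 0.562], [-0.731, 0.437, -0.523], [-0.0, -0.768, -0.641]]
tip now [0.62243894 0.06959968 0.07806402]
[[0.0403, 0.0014, -0.0016], [0.0802, 0.0054, -0.0065], [0.1192, 0.0121, -0.0145], [0.1569, 0.0214, -0.0256], [0.1929, 0.0332, -0.0397], [0.2267, 0.0473, -0.0566], [0.2581, 0.0636, -0.0761], [0.2867, 0.0819, -0.098], [0.3121, 0.102, -0.1221], [0.3341, 0.1237, -0.1481], [0.3437, 0.135, -0.1617]]
[[-0.0, 0.0512, 0.0427], [-0.0, 0.1024, 0.0854], [-0.0, 0.1536, 0.1281], [-0.0001, 0.2047, 0.1709], [-0.0001, 0.2559, 0.2136], [-0.0001, 0.3071, 0.2563], [-0.0001, 0.3583, 0.299], [-0.0001, 0.4095, 0.3417], [-0.0001, 0.4607, 0.3844], [-0.0002, 0.5119, 0.4271], [-0.0002, 0.5375, 0.4485]]
```

View pics/w15.png

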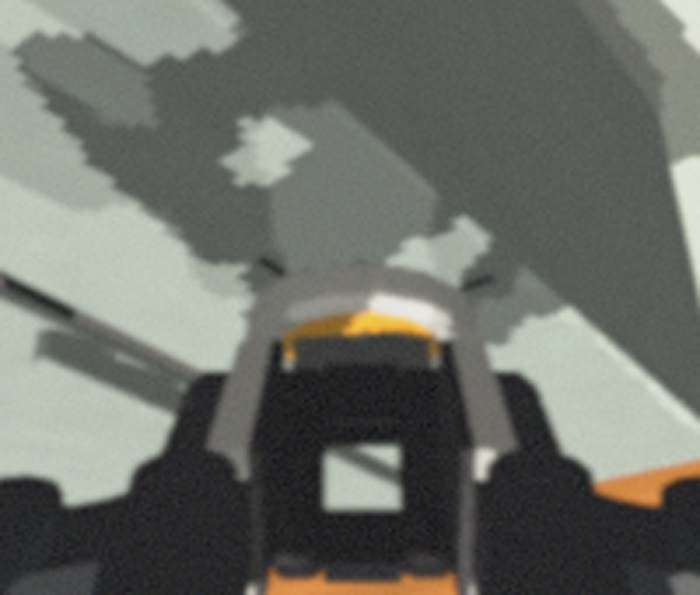

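step_arm:
  xyz:
    - [0.0403,0.0014,-0.0016]
    - [0.0802,0.0054,-0.0065]
    - [0.1192,0.0121,-0.0145]
    - [0.1569,0.0214,-0.0256]
    - [0.1929,0.0332,-0.0397]
    - [0.2267,0.0473,-0.0566]
    - [0.2581,0.0636,-0.0761]
    - [0.2867,0.0819,-0.098]
    - [0.3121,0.102,-0.1221]
    - [0.3341,0.1237,-0.1481]
    - [0.3437,0.135,-0.1617]
    - [0.3437,0.135,-0.1617]
  rotation:
    - [0,0.0512,0.0427]
    - [0,0.1024,0.0854]
    - [0,0.1536,0.1281]
    - [0,0.2047,0.1709]
    - [0,0.2559,0.2136]
    - [0,0.3071,0.2563]
    - [0,0.3583,0.299]
    - [0,0.4095,0.3417]
    - [0,0.4607,0.3844]
    - [0,0.5119,0.4271]
    - [0,0.5375,0.4485]
    - [0,0.5375,0.4485]

```text
clock: 20.35
tcp_pos: [0.591, -0.0412, 0.2488]
orientation: [-0.375, -2.719, 1.275]
contact_force: [0.6, -1.2, 0.5]
grip_width: 0.0243
```

Run:
```python
from h import *
st(); tip=np.array([0,.2052,.0206])
o=r.get_obs(); Rc=R.from_rotvec(o['orientation']).as_matrix(); print('tip now',o['tcp_pos']+Rc@tip, 'yaw',np.degrees(np.arctan2(-Rc[0,0],-Rc[1,0])))
f=cam('wrist');save(f,'w16',None,1.5)
save(cam('scene'),'s16',None,1.5)
```

```text
t 20.35 tcp [ 0.591  -0.0412  0.2488] q [ 0.222  0.572 -0.121  1.917 -0.95   0.794 -2.555] F [ 0.6 -1.2  0.5] M [-0.71  0.22  0.04] w 0.0243
[[-0.963, 0.174, -0.207], [0.27, 0.616, -0.74], [-0.001, -0.768, -0.64]]
tip now [0.622344   0.0698758  0.07795808] yaw 105.68876412548963
```

View pics/w16.png

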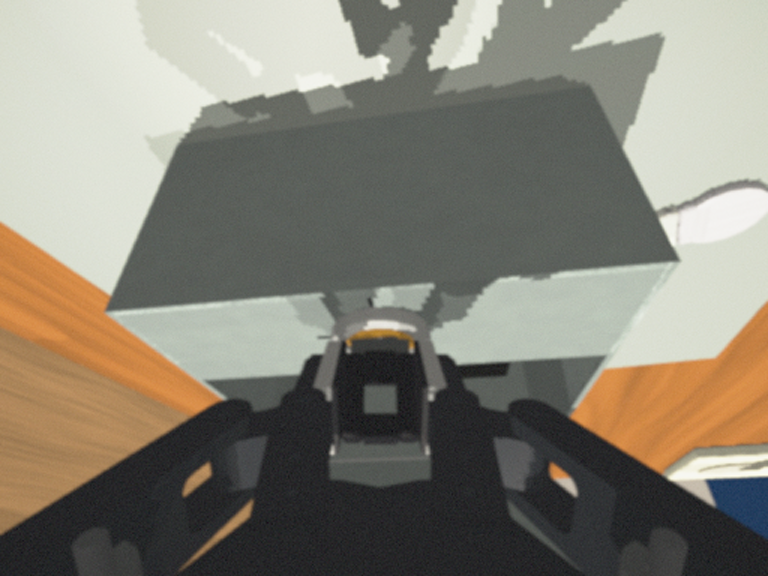

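View pics/s16.png

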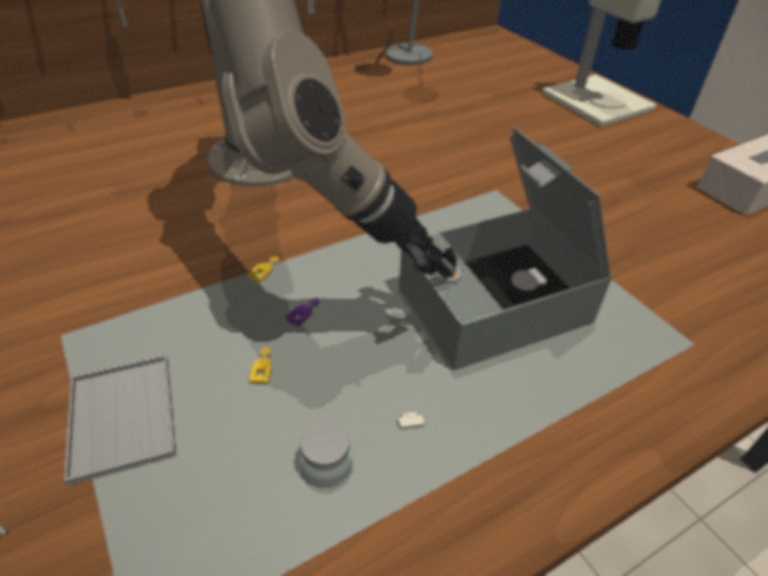

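The lid is fully up in the scene view, and the box interior is visible at about (530,275). I'll press a few degrees further to make sure the plug is at its stop.

```bash
python3 -c "
from h import *
turn([2.5,5],(.6224,.0699))"
```

```text
[[0.0168, 0.0002, -0.0003], [0.0336, 0.0009, -0.0012]]
[[0.0, 0.0213, 0.0178], [0.0, 0.0427, 0.0356]]
```

step_arm:
  xyz:
    - [0.0168,0.0002,-0.0003]
    - [0.0336,0.0009,-0.0012]
    - [0.0336,0.0009,-0.0012]
    - [0.0336,0.0009,-0.0012]
  rotation:
    - [0,0.0213,0.0178]
    - [0,0.0427,0.0356]
    - [0,0.0427,0.0356]
    - [0,0.0427,0.0356]

```text
clock: 20.95
tcp_pos: [0.5815, -0.0382, 0.2487]
orientation: [-0.487, -2.671, 1.251]
contact_force: [-1.4, -1.5, 2.5]
grip_width: 0.0246
```

Run:
```python
from h import *
st(); tip=np.array([0,.2052,.0206])
o=r.get_obs(); Rc=R.from_rotvec(o['orientation']).as_matrix(); y=np.degrees(np.arctan2(-Rc[0,0],-Rc[1,0])); print('tip now',o['tcp_pos']+Rc@tip, 'yaw',y)
f=cam('wrist');save(f,'w17',(150,130,350,300),3.5)
turn([-6*i for i in range(1,11)],(.6224,.0699))
```

```text
t 20.95 tcp [ 0.5815 -0.0382  0.2487] q [ 0.225  0.551 -0.131  1.961 -1.014  0.731 -2.568] F [-1.4 -1.5  2.5] M [-0.72  0.32  0.38] w 0.0246
[[-0.936, 0.226, -0.271], [0.353, 0.599, -0.719], [-0.0, -0.768, -0.64]]
tip now [0.62235143 0.06991962 0.07792279] yaw 110.64837973315043
[[-0.0403, 0.0013, -0.0016], [-0.0801, 0.0053, -0.0064], [-0.119, 0.012, -0.0144], [-0.1567, 0.0212, -0.0254], [-0.1926, 0.0329, -0.0394], [-0.2264, 0.047, -0.0563], [-0.2578, 0.0632, -0.0757], [-0.2863, 0.0814, -0.0976], [-0.3117, 0.1015, -0.1216], [-0.3337, 0.1231, -0.1476]]
[[-0.0, -0.0512, -0.0427], [-0.0, -0.1024, -0.0854], [-0.0, -0.1536, -0.1281], [-0.0001, -0.2048, -0.1707], [-0.0001, -0.2561, -0.2134], [-0.0001, -0.3073, -0.2561], [-0.0001, -0.3585, -0.2988], [-0.0001, -0.4097, -0.3415], [-0.0001, -0.4609, -0.3842], [-0.0001, -0.5121, -0.4268]]
```

View pics/w17.png

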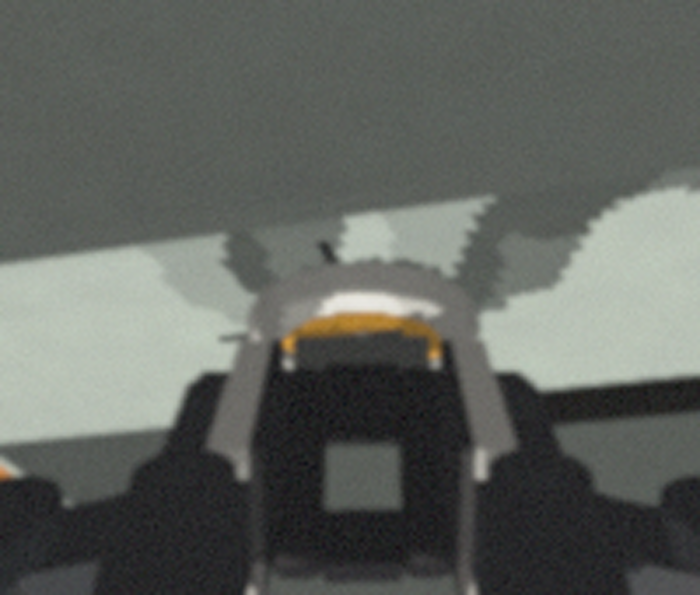

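The resisting moment rose to 0.38 N m with no further progress, so the plug is at its stop. Turning back now.

step_arm:
  xyz:
    - [-0.0403,0.0013,-0.0016]
    - [-0.0801,0.0053,-0.0064]
    - [-0.119,0.012,-0.0144]
    - [-0.1567,0.0212,-0.0254]
    - [-0.1926,0.0329,-0.0394]
    - [-0.2264,0.047,-0.0563]
    - [-0.2578,0.0632,-0.0757]
    - [-0.2863,0.0814,-0.0976]
    - [-0.3117,0.1015,-0.1216]
    - [-0.3337,0.1231,-0.1476]
    - [-0.3337,0.1231,-0.1476]
  rotation:
    - [0,-0.0512,-0.0427]
    - [0,-0.1024,-0.0854]
    - [0,-0.1536,-0.1281]
    - [0,-0.2048,-0.1707]
    - [0,-0.2561,-0.2134]
    - [0,-0.3073,-0.2561]
    - [0,-0.3585,-0.2988]
    - [0,-0.4097,-0.3415]
    - [0,-0.4609,-0.3842]
    - [0,-0.5121,-0.4268]
    - [0,-0.5121,-0.4268]

```text
clock: 22.38
tcp_pos: [0.6962, -0.0187, 0.2487]
orientation: [-0.881, 2.459, -1.151]
contact_force: [0.2, -1.0, 4.1]
grip_width: 0.0246
```

Run:
```python
from h import *
st(); tip=np.array([0,.2052,.0206])
o=r.get_obs(); Rc=R.from_rotvec(o['orientation']).as_matrix(); y=np.degrees(np.arctan2(-Rc[0,0],-Rc[1,0])); print('tip now',o['tcp_pos']+Rc@tip, 'yaw',y)
turn([-6,-12,-18,-24,-30,-36,-42,-48,-50.5],(.6224,.0699))
```

```text
t 22.375 tcp [ 0.6962 -0.0187  0.2487] q [ 0.126  0.813 -0.136  1.425 -0.422  1.403 -2.267] F [ 0.2 -1.   4.1] M [-0.28 -0.11 -0.03] w 0.0246
[[-0.772, -0.407, 0.488], [-0.635, 0.495, -0.593], [-0.0, -0.768, -0.641]]
tip now [0.62284628 0.07061705 0.07795424] yaw 50.57676797053146
[[-0.0402, 0.0015, -0.0018], [-0.0799, 0.0057, -0.0068], [-0.1187, 0.0126, -0.015], [-0.1562, 0.022, -0.0263], [-0.1919, 0.0338, -0.0405], [-0.2255, 0.048, -0.0575], [-0.2566, 0.0644, -0.0771], [-0.2849, 0.0827, -0.0991], [-0.2958, 0.0909, -0.1089]]
[[-0.0, -0.0512, -0.0427], [-0.0, -0.1024, -0.0854], [-0.0001, -0.1536, -0.1281], [-0.0001, -0.2048, -0.1708], [-0.0001, -0.256, -0.2135], [-0.0001, -0.3072, -0.2562], [-0.0001, -0.3584, -0.2989], [-0.0002, -0.4096, -0.3416], [-0.0002, -0.4309, -0.3594]]
```

step_arm:
  xyz:
    - [-0.0402,0.0015,-0.0018]
    - [-0.0799,0.0057,-0.0068]
    - [-0.1187,0.0126,-0.015]
    - [-0.1562,0.022,-0.0263]
    - [-0.1919,0.0338,-0.0405]
    - [-0.2255,0.048,-0.0575]
    - [-0.2566,0.0644,-0.0771]
    - [-0.2849,0.0827,-0.0991]
    - [-0.2958,0.0909,-0.1089]
    - [-0.2958,0.0909,-0.1089]
  rotation:
    - [0,-0.0512,-0.0427]
    - [0,-0.1024,-0.0854]
    - [0,-0.1536,-0.1281]
    - [0,-0.2048,-0.1708]
    - [0,-0.256,-0.2135]
    - [0,-0.3072,-0.2562]
    - [0,-0.3584,-0.2989]
    - [0,-0.4096,-0.3416]
    - [0,-0.4309,-0.3594]
    - [0,-0.4309,-0.3594]

```text
clock: 23.62
tcp_pos: [0.7378, 0.0704, 0.2488]
orientation: [-1.698, 1.702, -0.798]
contact_force: [3.0, -1.0, 3.6]
grip_width: 0.0242
```

Run:
```python
from h import *
st(); tip=np.array([0,.2052,.0206])
o=r.get_obs(); Rc=R.from_rotvec(o['orientation']).as_matrix(); y=np.degrees(np.arctan2(-Rc[0,0],-Rc[1,0])); print('tip now',o['tcp_pos']+Rc@tip, 'yaw',y)
f=cam('wrist');save(f,'w18',(150,130,350,300),3.5)
turn([-2.5,-4],(.6224,.0699))
```

```text
t 23.625 tcp [0.7378 0.0704 0.2488] q [-0.052  0.934 -0.204  1.18   0.014  1.719 -1.808] F [ 3.  -1.   3.6] M [-0.25 -0.55  0.14] w 0.0242
[[-0.003, -0.64, 0.768], [-1.0, 0.002, -0.002], [0.0, -0.768, -0.64]]
tip now [0.62227855 0.07069801 0.07795621] yaw 0.15860163700346758
[[-0.0168, 0.0003, -0.0004], [-0.0268, 0.0007, -0.0008]]
[[-0.0, -0.0213, -0.0178], [-0.0, -0.0341, -0.0284]]
```

View pics/w18.png

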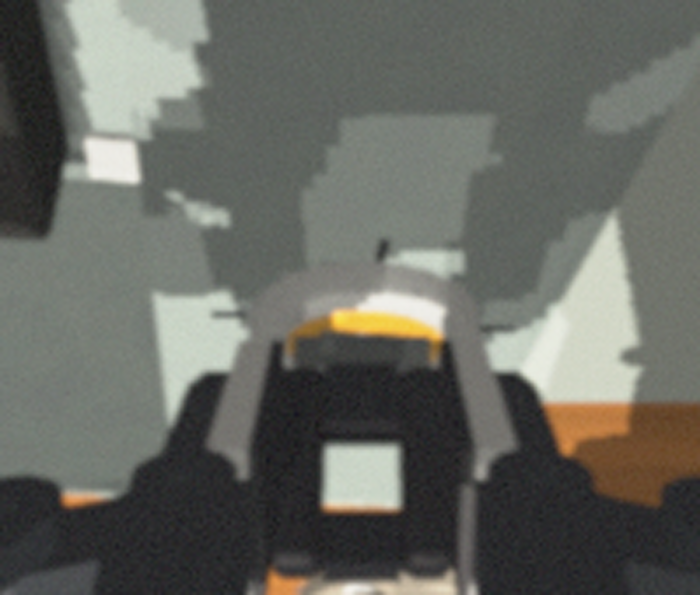

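step_arm:
  xyz:
    - [-0.0168,0.0003,-0.0004]
    - [-0.0268,0.0007,-0.0008]
    - [-0.0268,0.0007,-0.0008]
  rotation:
    - [0,-0.0213,-0.0178]
    - [0,-0.0341,-0.0284]
    - [0,-0.0341,-0.0284]

```text
clock: 24.05
tcp_pos: [0.7375, 0.0783, 0.2489]
orientation: [-1.746, 1.634, -0.766]
contact_force: [2.5, -1.2, 4.4]
grip_width: 0.0245
```

Run:
```python
from h import *
st(); tip=np.array([0,.2052,.0206])
o=r.get_obs(); Rc=R.from_rotvec(o['orientation']).as_matrix(); y=np.degrees(np.arctan2(-Rc[0,0],-Rc[1,0])); print('tip now',o['tcp_pos']+Rc@tip, 'yaw',y)
a=y-6.95
print('target',a)
turn([-a/3*k*-1*-1 for k in ()] + [-(a)/2,-a],(.6224,.0699)); 
M=tool(-6.95,130)
for z in (.0,.01,.02,.03,.04,.06): mv(np.array([.6224,.0699,.0779+z])-M@tip,M)
```

```text
t 24.05 tcp [0.7375 0.0783 0.2489] q [-0.066  0.936 -0.21   1.177  0.051  1.728 -1.766] F [ 2.5 -1.2  4.4] M [-0.18 -0.59  0.07] w 0.0245
[[0.066, -0.638, 0.767], [-0.998, -0.042, 0.051], [-0.0, -0.769, -0.64]]
tip now [0.6223259  0.07066083 0.07797347] yaw -3.8075432739874264
target -10.757543273987427
[[0.0361, 0.0009, -0.0011], [0.0719, 0.004, -0.0048]]
[[0.0, 0.0459, 0.0382], [0.0, 0.0919, 0.0765]]
xyz [0.0748, 0.0042, -0.0024] rot [-0.0025, 0.0917, 0.0766] mm 22.475925782474533 deg 10.759822938785689
xyz [0.0748, -0.0214, -0.0237] rot [-0.0025, 0.0917, 0.0766] mm 24.386923818946666 deg 10.759822938785689
xyz [0.0748, -0.047, -0.045] rot [-0.0025, 0.0917, 0.0766] mm 29.736793151295142 deg 10.759822938785689
xyz [0.0748, -0.0726, -0.0663] rot [-0.0025, 0.0917, 0.0766] mm 37.065235470649846 deg 10.759822938785689
xyz [0.0748, -0.0982, -0.0877] rot [-0.0025, 0.0917, 0.0766] mm 45.42451424139311 deg 10.759822938785689
xyz [0.0748, -0.1495, -0.1303] rot [-0.0025, 0.0917, 0.0766] mm 63.58062693313224 deg 10.759822938785689
```

step_arm:
  xyz:
    - [0.037,0.002,-0.001]
    - [0.0748,0.0042,-0.0024]
    - [0.0748,0.0042,-0.0024]
    - [0.0748,-0.008,-0.013]
    - [0.0748,-0.0214,-0.0237]
    - [0.0748,-0.034,-0.034]
    - [0.0748,-0.034,-0.034]
  rotation:
    - [0,0.046,0.038]
    - [0,0.0917,0.0766]
    - [0,0.0917,0.0766]
    - [0,0.0917,0.0766]
    - [0,0.0917,0.0766]
    - [0,0.0917,0.0766]
    - [0,0.0917,0.0766]

```text
clock: 24.92
tcp_pos: [0.7378, 0.0561, 0.2637]
orientation: [-1.608, 1.815, -0.851]
contact_force: [-0.3, 1.0, -0.7]
grip_width: 0.0246
```

Run:
```python
from h import *
st(); tip=np.array([0,.2052,.0206])
o=r.get_obs(); Rc=R.from_rotvec(o['orientation']).as_matrix(); y=np.degrees(np.arctan2(-Rc[0,0],-Rc[1,0])); print('tip now',o['tcp_pos']+Rc@tip, 'yaw',y)
f=cam('wrist');save(f,'w19',(150,130,350,300),3.5)
```

```text
t 24.925 tcp [0.7378 0.0561 0.2637] q [-0.025  0.914 -0.195  1.184 -0.049  1.718 -1.88 ] F [-0.3  1.  -0.7] M [-0.09 -0.72 -0.01] w 0.0246
[[-0.12, -0.635, 0.763], [-0.993, 0.077, -0.092], [-0.001, -0.769, -0.639]]
tip now [0.62333967 0.07012296 0.09277084] yaw 6.918872090166163
```

View pics/w19.png

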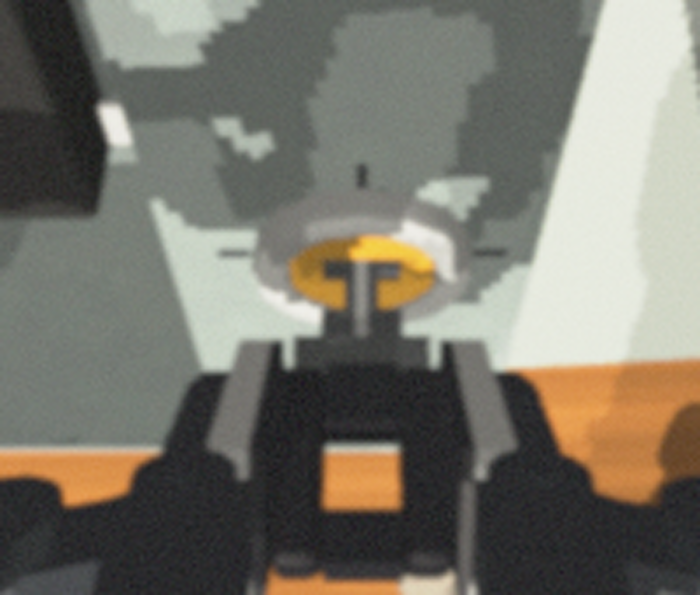

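The key is coming out freely. The notch shows above the face and the contact force is near zero. Drawing it fully clear.

step_arm:
  xyz:
    - [-0.0005,-0.015,-0.018]
    - [-0.0005,-0.03,-0.03]
    - [-0.0005,-0.045,-0.042]
    - [-0.0005,-0.075,-0.066]
    - [-0.0005,-0.12,-0.104]
    - [-0.0005,-0.17,-0.145]
    - [-0.0005,-0.17,-0.145]
  rotation:
    - [0,0,0]
    - [0,0,0]
    - [0,0,0]
    - [0,0,0]
    - [0,0,0]
    - [0,0,0]
    - [0,0,0]

```text
clock: 25.85
tcp_pos: [0.7375, 0.0564, 0.3335]
orientation: [-1.605, 1.813, -0.853]
contact_force: [-0.1, -0.3, 0.1]
grip_width: 0.0244
```

Run:
```python
from h import *
st()
f=cam('wrist');save(f,'w20',(150,90,350,260),3.5)
s=cam('scene'); save(s,'s20',(0,210,200,340),3.5)
d=cam('side'); save(d,'d20',(170,90,330,260),3.5)
```

```text
t 25.85 tcp [0.7375 0.0564 0.3335] q [-0.026  0.848 -0.197  1.148 -0.063  1.814 -1.893] F [-0.1 -0.3  0.1] M [-0.07 -0.78 -0.02] w 0.0244
[[-0.121, -0.631, 0.766], [-0.993, 0.078, -0.092], [-0.002, -0.772, -0.636]]
```

View pics/w20.png

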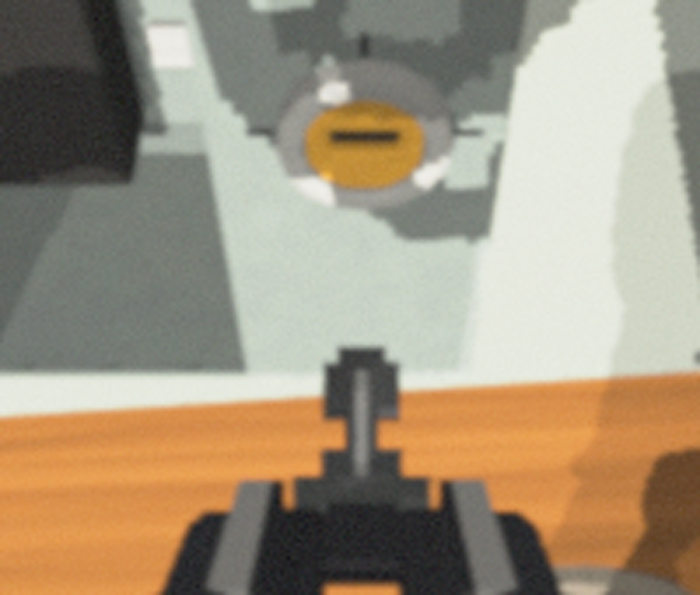

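View pics/s20.png

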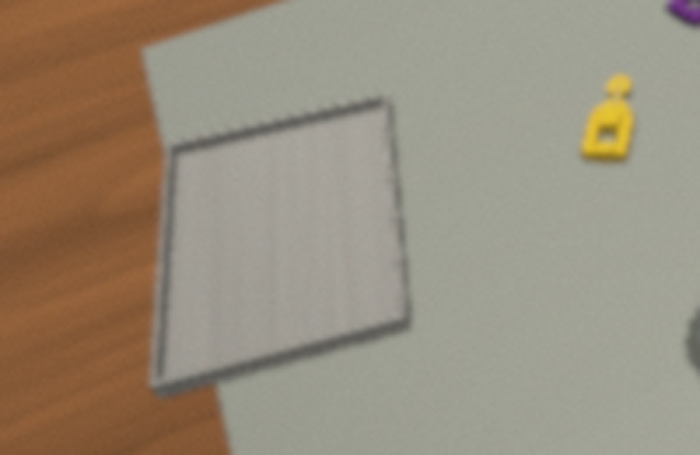

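View pics/d20.png

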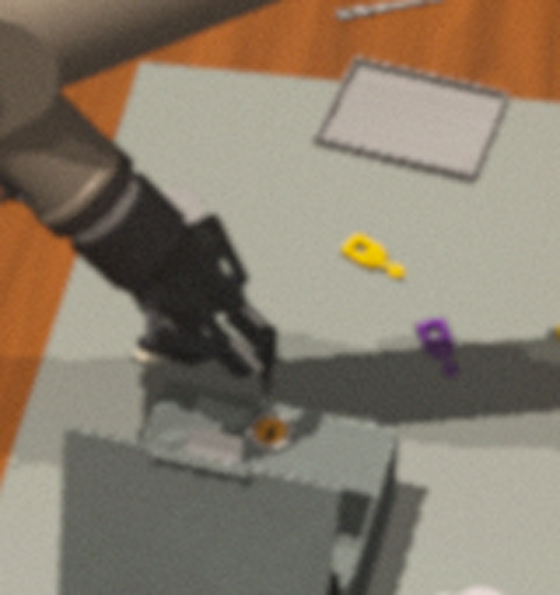

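Run:
```python
from h import *
s=cam('scene'); d=cam('side')
A=np.array([onz(s,x/3.5,y/3.5+210,.014) for x,y in ((170,148),(388,97),(410,318),(155,385))])*1000
B=np.array([onz(d,x/3.5+170,y/3.5+90,.014) for x,y in ((317,140),(357,58),(508,95),(473,180))])*1000
print(A.round(0),A.mean(0));print(B.round(0),B.mean(0))
from kin2 import *
v=np.load('v.npy')
def loc(pos,M,q0):
    def g(q):
        X,Mm=fk2(q,v); return np.r_[(X-pos)*5,(Mm-M).ravel(),.003*(q-q0)]
    w=least_squares(g,np.clip(q0,LO+.01,HI-.01),bounds=(LO,HI)); X,Mm=fk2(w.x,v)
    return w.x,1000*np.linalg.norm(X-pos),np.degrees(np.linalg.norm(R.from_matrix(Mm.T@M).as_rotvec()))
q=r.get_obs()['joints']
for g,y,e in (([.62,.06,.24],-5,125),([.615,.02,.26],20,112),([.61,-.04,.27],45,100),([.605,-.1,.27],68,90),([.60,-.17,.25],82,80),([.59,-.25,.22],92,68),([.58,-.32,.18],97,55),([.57,-.39,.14],100,45),([.565,-.41,.10],100,40),([.565,-.41,.03],100,40)):
    M=tool(y,e); q,a,b=loc(np.array(g)-M[:,1]*.167,M,q); print(y,e,q.round(2),a.round(1),b.round(1))
```

```text
[[ 474. -464.   14.]
 [ 498. -339.   14.]
 [ 661. -369.   14.]
 [ 635. -495.   14.]] [ 567.20337911 -416.46633051   14.        ]
[[ 649. -361.   14.]
 [ 626. -490.   14.]
 [ 463. -456.   14.]
 [ 487. -327.   14.]] [ 556.27068257 -408.40451702   14.        ]
-5 125 [-0.02  0.75 -0.2   1.21 -0.03  1.77 -1.87] 0.0 0.0
20 112 [ 0.01  0.59 -0.28  1.39  0.19  1.57 -1.51] 0.0 0.0
45 100 [ 0.17  0.44 -0.36  1.57  0.26  1.31 -1.05] 0.0 0.0
68 90 [ 0.41  0.39 -0.45  1.65  0.18  1.15 -0.48] 0.0 0.0
82 80 [ 0.66  0.46 -0.54  1.62  0.06  1.13  0.  ] 0.0 0.0
92 68 [ 0.86  0.63 -0.6   1.49 -0.02  1.25  0.37] 0.0 0.0
97 55 [ 0.96  0.84 -0.61  1.3  -0.06  1.45  0.58] 0.0 0.0
100 45 [ 0.99  1.04 -0.6   1.07 -0.07  1.68  0.7 ] 0.0 0.0
100 40 [ 1.    1.15 -0.59  0.97 -0.08  1.74  0.74] 0.0 0.0
100 40 [ 1.    1.23 -0.57  0.97 -0.05  1.68  0.77] 0.0 0.0
```

Run:
```python
from h import *
for g,y,e in (([.62,.05,.245],-3,124),([.615,.02,.26],18,112),([.61,-.04,.27],40,101),([.605,-.1,.27],62,90)):
    M=tool(y,e); mv(np.array(g)-M[:,1]*.167,M)
```

```text
xyz [0.0462, -0.0912, -0.1714] rot [0.0648, -0.0349, -0.0262] mm 59.86296057563272 deg 7.029904347172581
xyz [0.0809, -0.0909, -0.3351] rot [0.195, -0.2385, -0.1428] mm 106.94824041057043 deg 30.564006436948535
xyz [0.2917, -0.0699, -0.4596] rot [0.3021, -0.4757, -0.226] mm 164.6419109709592 deg 54.64381779204089
xyz [0.5699, -0.0362, -0.516] rot [0.3871, -0.7332, -0.2657] mm 230.88580956012296 deg 78.35500599982933
```

step_arm:
  xyz:
    - [0.046,-0.091,-0.171]
    - [0.058,-0.091,-0.225]
    - [0.07,-0.091,-0.28]
    - [0.081,-0.091,-0.335]
    - [0.15,-0.084,-0.377]
    - [0.22,-0.077,-0.418]
    - [0.292,-0.07,-0.46]
    - [0.385,-0.059,-0.479]
    - [0.477,-0.047,-0.498]
    - [0.57,-0.036,-0.516]
    - [0.57,-0.036,-0.516]
  rotation:
    - [0.065,-0.035,-0.026]
    - [0.108,-0.103,-0.065]
    - [0.152,-0.171,-0.104]
    - [0.195,-0.239,-0.143]
    - [0.231,-0.318,-0.171]
    - [0.266,-0.397,-0.198]
    - [0.302,-0.476,-0.226]
    - [0.33,-0.562,-0.239]
    - [0.359,-0.648,-0.252]
    - [0.387,-0.733,-0.266]
    - [0.387,-0.733,-0.266]

```text
clock: 27.48
tcp_pos: [0.6039, -0.1036, 0.4364]
orientation: [-1.538, 0.389, -0.387]
contact_force: [0.3, -0.4, -0.8]
grip_width: 0.0245
```

Run:
```python
from h import *
st()
for g,y,e in (([.60,-.17,.25],74,78),([.59,-.25,.22],82,65),([.575,-.33,.18],85,52),([.562,-.41,.12],85,40)):
    M=tool(y,e); mv(np.array(g)-M[:,1]*.167,M)
```

```text
t 27.475 tcp [ 0.6039 -0.1036  0.4364] q [ 0.399  0.383 -0.435  1.651  0.176  1.148 -0.576] F [ 0.3 -0.4 -0.8] M [ 0.    0.   -0.02] w 0.0245
[[0.88, -0.001, 0.475], [-0.475, -0.002, 0.88], [-0.0, -1.0, -0.002]]
xyz [0.1183, 0.0776, -0.3137] rot [0.1343, -0.1366, 0.0139] mm 103.24927915330522 deg 17.282301471352497
xyz [0.2726, 0.2183, -0.6715] rot [0.2763, -0.2224, 0.0488] mm 227.06740278470653 deg 32.221548384014135
xyz [0.4092, 0.4183, -1.0236] rot [0.4177, -0.2498, 0.0854] mm 353.7108916859344 deg 44.473715717810705
xyz [0.5309, 0.6999, -1.3551] rot [0.5491, -0.2428, 0.1126] mm 484.46741156189216 deg 54.97303043532333
```

step_arm:
  xyz:
    - [0.06,0.039,-0.157]
    - [0.118,0.078,-0.314]
    - [0.195,0.148,-0.49]
    - [0.273,0.218,-0.67]
    - [0.32,0.285,-0.79]
    - [0.365,0.35,-0.91]
    - [0.365,0.35,-0.91]
  rotation:
    - [0.067,-0.068,0.007]
    - [0.134,-0.137,0.014]
    - [0.205,-0.18,0.031]
    - [0.276,-0.222,0.049]
    - [0.323,-0.231,0.061]
    - [0.37,-0.24,0.073]
    - [0.37,-0.24,0.073]

```text
clock: 28.35
tcp_pos: [0.5689, -0.4001, 0.3277]
orientation: [-0.981, 0.063, -0.099]
contact_force: [0.4, -0.2, -1.0]
grip_width: 0.0248
```

Run:
```python
from h import *
st()
b=np.array([0,.1669,-.0116])
M=tool(85,40)
for P in ([.562,-.41,.10],[.562,-.418,.035],[.562,-.418,.0095]): mv(np.array(P)-M@b,M); print((np.array(P)-M@b).round(4))
```

```text
t 28.35 tcp [ 0.5689 -0.4001  0.3277] q [ 0.976  0.744 -0.564  1.429 -0.174  1.298  0.447] F [ 0.4 -0.2 -1. ] M [-0.66  0.04  0.03] w 0.0248
[[0.994, 0.055, 0.098], [-0.113, 0.552, 0.826], [-0.009, -0.832, 0.555]]
xyz [-0.0057, 0.067, -0.5696] rot [0.1811, -0.0158, 0.0068] mm 172.06888909577935 deg 16.36784012393371
[ 0.5515 -0.5299  0.2162]
xyz [-0.0008, 0.2325, -0.7118] rot [0.1811, -0.0158, 0.0068] mm 224.65855525328308 deg 16.36784012393371
[ 0.5515 -0.5379  0.1512]
xyz [-0.0001, 0.3032, -0.759] rot [0.1811, -0.0158, 0.0068] mm 245.20162255902918 deg 16.36784012393371
[ 0.5515 -0.5379  0.1257]
```

step_arm:
  xyz:
    - [-0.002,0.02,-0.19]
    - [-0.004,0.045,-0.38]
    - [-0.0057,0.067,-0.57]
    - [-0.004,0.13,-0.62]
    - [-0.002,0.19,-0.68]
    - [-0.0008,0.2325,-0.712]
    - [-0.0008,0.2325,-0.712]
  rotation:
    - [0.06,-0.005,0.002]
    - [0.12,-0.01,0.004]
    - [0.18,-0.016,0.007]
    - [0.18,-0.016,0.007]
    - [0.18,-0.016,0.007]
    - [0.18,-0.016,0.007]
    - [0.18,-0.016,0.007]

```text
clock: 29.22
tcp_pos: [0.5522, -0.5364, 0.1507]
orientation: [-0.698, 0.031, -0.081]
contact_force: [-0.5, 1.0, 0.1]
grip_width: 0.0245
```

Run:
```python
from h import *
st()
b=np.array([0,.1669,-.0116])
M=tool(85,40); P=[.562,-.418,.0095]; mv(np.array(P)-M@b,M)
f=cam('wrist');save(f,'w21',None,1.5)
```

```text
t 29.225 tcp [ 0.5522 -0.5364  0.1507] q [ 1.072  1.139 -0.543  1.135 -0.199  1.486  0.669] F [-0.5  1.   0.1] M [-0.88  0.09 -0.04] w 0.0245
[[0.996, 0.064, 0.055], [-0.085, 0.763, 0.641], [-0.001, -0.643, 0.766]]
xyz [-0.0018, 0.0496, -0.0671] rot [0.0004, 0.0005, -0.0017] mm 25.045301024664642 deg 0.16276831313566495
```

View pics/w21.png

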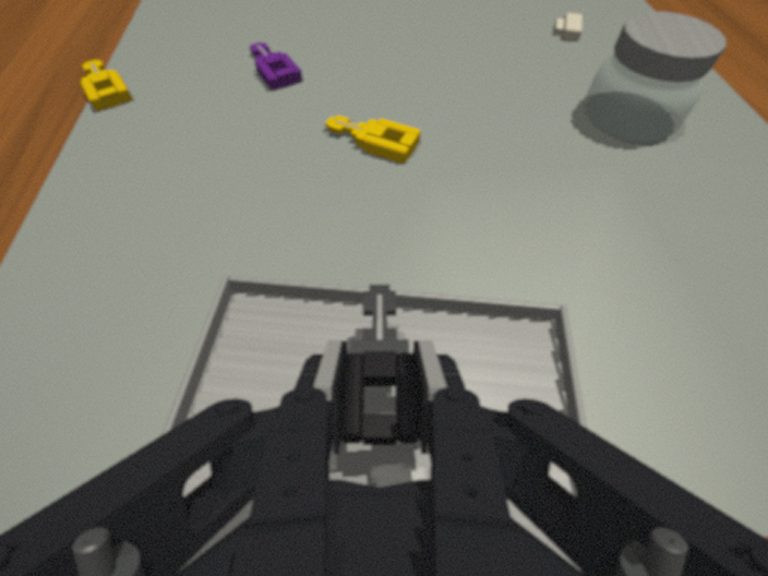

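Run:
```python
from h import *
f=cam('wrist')
for p,z in (((340,290),.014),((420,296),.014),((340,300),.003),((420,308),.003),((230,281),.014),((562,308),.014)): print(p,(onz(f,p[0]/1.5,p[1]/1.5,z)*1000).round(1))
```

```text
(340, 290) [ 548.8 -353.9   14. ]
(420, 296) [ 587.6 -360.7   14. ]
(340, 300) [ 548.  -352.7    3. ]
(420, 308) [ 588.4 -361.     3. ]
(230, 281) [ 494.2 -343.7   14. ]
(562, 308) [ 654.4 -373.4   14. ]
```

Run:
```python
from h import *
b=np.array([0,.1669,-.0116]); M=tool(85,40)
for z in (.03,.016,.0095): mv(np.array([.561,-.430,z])-M@b,M)
```

```text
xyz [-0.0028, -0.0182, -0.0439] rot [0.0014, 0.0012, -0.0001] mm 14.292140845294545 deg 0.17060614675368005
xyz [-0.0028, 0.0119, -0.0796] rot [0.0014, 0.0012, -0.0001] mm 24.16919510605967 deg 0.17060614675368005
xyz [-0.0028, 0.0259, -0.0962] rot [0.0014, 0.0012, -0.0001] mm 29.89607051688955 deg 0.17060614675368005
```

step_arm:
  xyz:
    - [-0.0028,-0.018,-0.044]
    - [-0.0028,0.0,-0.065]
    - [-0.0028,0.012,-0.08]
    - [-0.0028,0.019,-0.088]
    - [-0.0028,0.026,-0.096]
    - [-0.0028,0.026,-0.096]
  rotation:
    - [0.001,0.001,0]
    - [0.001,0.001,0]
    - [0.001,0.001,0]
    - [0.001,0.001,0]
    - [0.001,0.001,0]
    - [0.001,0.001,0]

```text
clock: 30.08
tcp_pos: [0.5506, -0.5498, 0.1256]
orientation: [-0.698, 0.03, -0.083]
contact_force: [-0.4, 0.0, -0.9]
grip_width: 0.0243
```

Run:
```python
from h import *
st(); f=cam('wrist');save(f,'w22',(130,150,400,330),2.8)
b=np.array([0,.1669,-.0116]); o=r.get_obs(); print(o['tcp_pos']+R.from_rotvec(o['orientation']).as_matrix()@b)
```

```text
t 30.075 tcp [ 0.5506 -0.5498  0.1256] q [ 1.072  1.181 -0.532  1.097 -0.187  1.49   0.687] F [-0.4  0.  -0.9] M [-0.84  0.1   0.02] w 0.0243
[[0.996, 0.066, 0.056], [-0.087, 0.763, 0.641], [0.0, -0.643, 0.766]]
[ 0.56104242 -0.42992029  0.0094504 ]
```

View pics/w22.png

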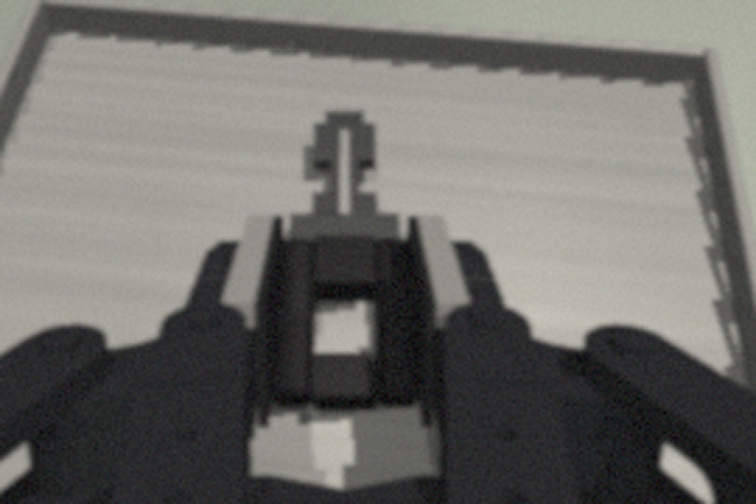

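The key sits about 1 mm above the tray floor, clear of the walls. I'll lower the last bit, release, and back out along the fingers.

step_arm:
  xyz:
    - [0,0.0015,-0.0018]
    - [0,0.0025,-0.003]
    - [0,0.0025,-0.003]
  rotation:
    - [0,0,0]
    - [0,0,0]
    - [0,0,0]

```text
clock: 30.5
tcp_pos: [0.5507, -0.5499, 0.1252]
orientation: [-0.698, 0.03, -0.083]
contact_force: [-1.4, -0.4, 2.8]
grip_width: 0.0244
```

step_arm:
  xyz:
    - [0,0,0]
    - [0,0,0]
    - [0,0,0]
    - [0,0,0]
    - [0,-0.05,0]
    - [0,-0.12,0]
    - [0,-0.22,0]
    - [0,-0.32,0]
    - [0,-0.32,0]
  rotation:
    - [0,0,0]
    - [0,0,0]
    - [0,0,0]
    - [0,0,0]
    - [0,0,0]
    - [0,0,0]
    - [0,0,0]
    - [0,0,0]
    - [0,0,0]
  grip: 0.5
  force: 40

```text
clock: 31.62
tcp_pos: [0.5436, -0.626, 0.1895]
orientation: [-0.702, 0.028, -0.088]
contact_force: [-1.0, -0.1, 0.8]
grip_width: 0.0427
```

Run:
```python
from h import *
st(); f=cam('wrist');save(f,'w23',None,1.5)
save(cam('scene'),'s23',None,1.5); save(cam('side'),'d23',None,1.5)
M=tool(85,65); mv([.55,-.58,.40],M)
```

```text
t 31.625 tcp [ 0.5436 -0.626   0.1895] q [ 1.082  1.193 -0.515  0.881 -0.188  1.695  0.673] F [-1.  -0.1  0.8] M [-0.81  0.11 -0.01] w 0.0427
[[0.996, 0.071, 0.056], [-0.09, 0.76, 0.644], [0.004, -0.646, 0.763]]
xyz [0.0064, -0.3494, 0.6377] rot [-0.2784, 0.0008, -0.0007] mm 218.1593464405692 deg 25.05918008102612
```

View pics/w23.png

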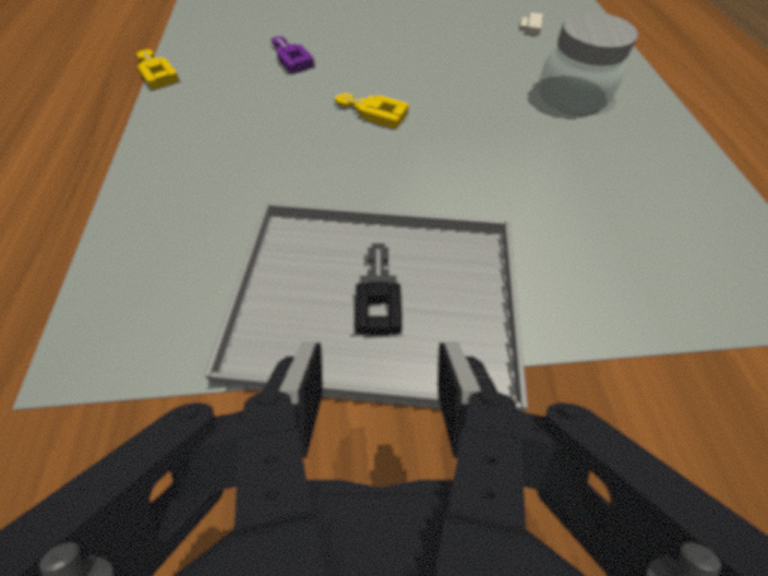

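View pics/s23.png

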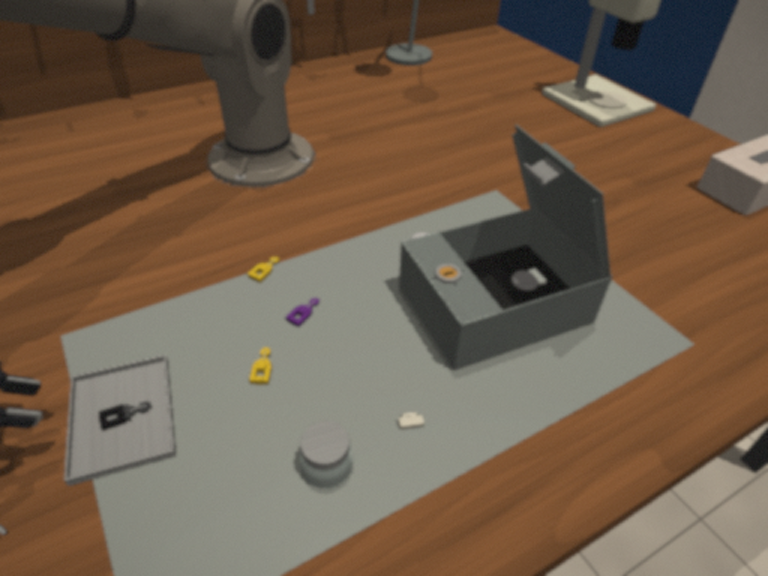

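View pics/d23.png

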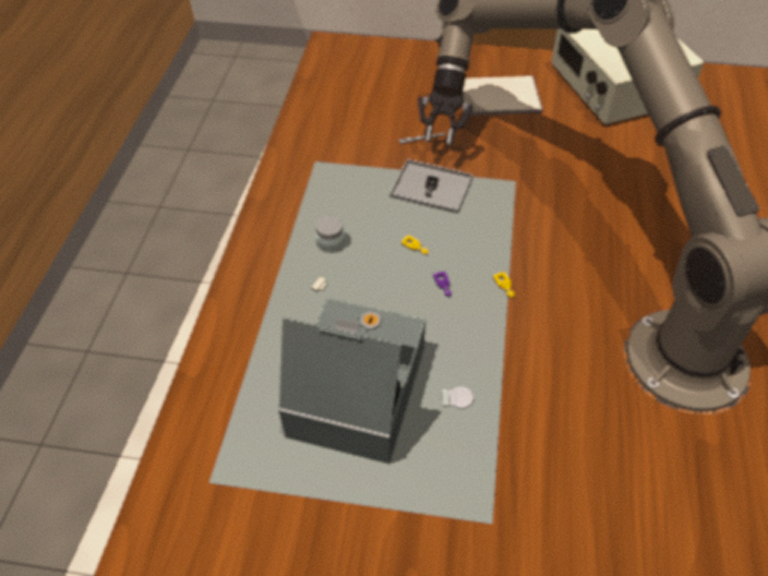

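The key lies flat in the tray at (378,300) in the wrist view. The lid is open, and the other objects stand where they began. I'll lift clear and hand in.

step_arm:
  xyz:
    - [0,-0.1,0.06]
    - [0,-0.22,0.15]
    - [0,-0.3,0.25]
    - [0,-0.35,0.35]
    - [0,-0.35,0.35]
    - [0,-0.35,0.35]
  rotation:
    - [0,0,0]
    - [0,0,0]
    - [0,0,0]
    - [0,0,0]
    - [0,0,0]
    - [0,0,0]

```text
clock: 32.52
tcp_pos: [0.5435, -0.6343, 0.3327]
orientation: [-0.696, 0.031, -0.08]
contact_force: [0.4, 0.1, -0.5]
grip_width: 0.0426
```

Run:
```python
from h import *
st(); save(cam('scene'),'s24',None,1.5)
print(r.hand_in())
```

```text
t 32.525 tcp [ 0.5435 -0.6343  0.3327] q [ 1.077  1.08  -0.537  0.788 -0.239  1.877  0.573] F [ 0.4  0.1 -0.5] M [-0.82  0.06 -0.01] w 0.0426
[[0.996, 0.064, 0.056], [-0.084, 0.765, 0.639], [-0.002, -0.641, 0.767]]
the job is handed in; nothing more can be done
None
```

View pics/s24.png

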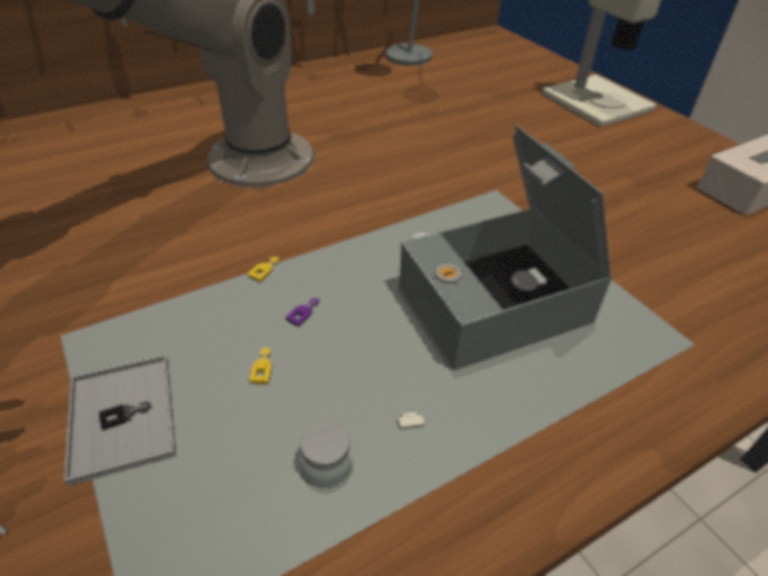

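The box is open and the key lies flat in the steel tray; I handed the job in at about 32.5 s. I laid the key down once on the mat and picked it up again with the tool tilted. With that one grasp I inserted it until its shoulder met the face (about 8 N), turned it clockwise to the stop, turned it back, drew it out and laid it in the tray.

**Checks that passed:**
- At the clockwise stop the resisting moment rose to 0.38 N m.
- After the key came out, the keyway lined up with the deck ticks, so the plug is back at 0.
- The last pictures show the lid fully open, the key flat inside the tray and clear of its walls, and the other objects where they started, by eye. The gripper touches nothing.

**Checks that were unclear or disagreed:**
- I felt no clear stop when turning back, so the plug's return rests on the picture of the keyway and on the free withdrawal.
- The wrist camera placed the key about 4 mm farther back along its length in the grip than my measurement from above. I used the wrist-camera value, and the fit was free of force until the shoulder seated.

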